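Move the miniature rum bottles into the new door rack, keeping their order

TASK

Move the row of four miniature rum bottles from the old dark wooden tray into the new white door rack, one bottle standing in each compartment, in the same order from the robot's end to the far end as they stand in the tray now. They are glass: keep them upright and set each one down gently on the rack's floor without dropping it, and leave the shaker, the tumblers and the ice tray where they are.

Things in the scene. Friction and masses are not known exactly. Their poses are not given: they have to be found in the camera images.
- round_mid (a point): Slim round miniature rum bottle of amber glass: straight cylinder 36 mm across up to 70 mm, then shoulder, neck and cap; 108 mm tall in all. Black cap 23 mm across. This point: on its axis, half-way up; z up. Loose glass, 65 to 105 g, upright on a coaster in the old tray.
- squat_mid (a point): Squat round miniature rum bottle of amber glass: straight cylinder 46 mm across up to 56 mm, then shoulder and cap; 86 mm tall in all. Black cap 23 mm across. This point: on its axis, half-way up; z up. Loose glass, 65 to 105 g, upright on a coaster in the old tray.
- square_mid (a point): Square miniature rum bottle of amber glass: body 36 x 36 mm (sides along its x and y) up to 66 mm, then shoulder, neck and cap; 100 mm tall in all. Its sides start within 0.15 rad of the tray's axes. Black cap 23 mm across. This point: on its axis, half-way up; z up. Loose glass, 65 to 105 g, upright on a coaster in the old tray.
- flask_mid (a point): Flat flask-shaped miniature rum bottle of amber glass: body 46 mm along its x, 26 mm along its y, up to 70 mm, then shoulder, neck and cap; 106 mm tall in all. Its broad faces start within 0.15 rad of parallel to the tray's long sides. Black cap 23 mm across. This point: on its axis, half-way up; z up. Loose glass, 65 to 105 g, upright on a coaster in the old tray.
- coaster_round: Fixed cork coaster, 64 x 64 x 5 mm, flat in the old tray under the slim round bottle at the start; the four look alike and stay put. Origin: centre of its underside, 8 mm above the table; axes parallel to the tray's.
- coaster_squat: Fixed cork coaster, 64 x 64 x 5 mm, flat in the old tray under the squat round bottle at the start; the four look alike and stay put. Origin: centre of its underside, 8 mm above the table; axes parallel to the tray's.
- coaster_square: Fixed cork coaster, 64 x 64 x 5 mm, flat in the old tray under the square bottle at the start; the four look alike and stay put. Origin: centre of its underside, 8 mm above the table; axes parallel to the tray's.
- coaster_flask: Fixed cork coaster, 64 x 64 x 5 mm, flat in the old tray under the flat flask bottle at the start; the four look alike and stay put. Origin: centre of its underside, 8 mm above the table; axes parallel to the tray's.
- old_tray: Old narrow dark wood tray, fixed, 328 x 96 mm, floor 8 mm thick, rims up to 18 mm, brass end handles up to 27 mm high. x along it, away from the robot (within 0.25 rad of straight ahead), y left, z up; origin centre of underside. Coasters at x = -108, -36, 36, 108 mm; a bottle stands within 5 mm of the centre of each, its foot 13 mm above the table.
- door_rack: New white narrow rack, fixed on the table, 308 x 80 mm: four open compartments in a row. x along it, away from the robot (within 0.25 rad of straight ahead), y left, z up; origin centre of underside. Compartment centres x = -108, -36, 36, 108 mm, y 0; each 66 x 68 mm inside, floor 8 mm above the table. Strips and brass rail between and along them 20 mm high, end boards 34 mm.
- shaker: Stainless steel cocktail shaker, 82 mm across, 180 mm tall, loose; origin at the centre of its underside. To be left alone.
- tumbler_a: Clear glass thick-bottomed tumbler, 80 mm across, 90 mm tall, loose; origin at the centre of its underside. To be left alone.
- tumbler_b: A second such tumbler, the same size. To be left alone.
- ice_tray: Yellow ice cube tray, 200 x 95 mm, 32 mm tall, loose; origin at the centre of its underside. To be left alone.
There are look-alikes about, which are no part of the job. What is shaped like the part that bears square_mid but grey is not meant. What is shaped like the part that bears flask_mid but blue is not meant.

How it is judged:
At the end, for the whole second after the job is handed in: Each bottle stands released, at rest and upright (0.1 rad) on the rack floor (height within 5 mm) in the compartment whose number from the robot's end is that of the coaster it came from, within 20 mm of its centre along and across the rack; slower than 0.02 m/s (((x of coaster_round in the frame of old_tray between -0.128 and -0.088 m and x of round_mid in the frame of door_rack between -0.128 and -0.088 m) or (x of coaster_round in the frame of old_tray between -0.056 and -0.016 m and x of round_mid in the frame of door_rack between -0.056 and -0.016 m) or (x of coaster_round in the frame of old_tray between 0.016 and 0.056 m and x of round_mid in the frame of door_rack between 0.016 and 0.056 m) or (x of coaster_round in the frame of old_tray between 0.088 and 0.128 m and x of round_mid in the frame of door_rack between 0.088 and 0.128 m)) and y of round_mid in the frame of door_rack between -0.02 and 0.02 m and z of round_mid in the frame of door_rack between 0.057 and 0.067 m and angle between each of round_mid, squat_mid, square_mid, flask_mid's own z axis and vertical below 0.1 rad and linear speed of each of bottle_round, bottle_squat, bottle_square, bottle_flask below 0.02 m/s and contact force between each of bottle_round, bottle_squat, bottle_square, bottle_flask and the fingers below 0.05 N and ((x of coaster_squat in the frame of old_tray between -0.128 and -0.088 m and x of squat_mid in the frame of door_rack between -0.128 and -0.088 m) or (x of coaster_squat in the frame of old_tray between -0.056 and -0.016 m and x of squat_mid in the frame of door_rack between -0.056 and -0.016 m) or (x of coaster_squat in the frame of old_tray between 0.016 and 0.056 m and x of squat_mid in the frame of door_rack between 0.016 and 0.056 m) or (x of coaster_squat in the frame of old_tray between 0.088 and 0.128 m and x of squat_mid in the frame of door_rack between 0.088 and 0.128 m)) and y of squat_mid in the frame of door_rack between -0.02 and 0.02 m and z of squat_mid in the frame of door_rack between 0.046 and 0.056 m and ((x of coaster_square in the frame of old_tray between -0.128 and -0.088 m and x of square_mid in the frame of door_rack between -0.128 and -0.088 m) or (x of coaster_square in the frame of old_tray between -0.056 and -0.016 m and x of square_mid in the frame of door_rack between -0.056 and -0.016 m) or (x of coaster_square in the frame of old_tray between 0.016 and 0.056 m and x of square_mid in the frame of door_rack between 0.016 and 0.056 m) or (x of coaster_square in the frame of old_tray between 0.088 and 0.128 m and x of square_mid in the frame of door_rack between 0.088 and 0.128 m)) and y of square_mid in the frame of door_rack between -0.02 and 0.02 m and z of square_mid in the frame of door_rack between 0.053 and 0.063 m and ((x of coaster_flask in the frame of old_tray between -0.128 and -0.088 m and x of flask_mid in the frame of door_rack between -0.128 and -0.088 m) or (x of coaster_flask in the frame of old_tray between -0.056 and -0.016 m and x of flask_mid in the frame of door_rack between -0.056 and -0.016 m) or (x of coaster_flask in the frame of old_tray between 0.016 and 0.056 m and x of flask_mid in the frame of door_rack between 0.016 and 0.056 m) or (x of coaster_flask in the frame of old_tray between 0.088 and 0.128 m and x of flask_mid in the frame of door_rack between 0.088 and 0.128 m)) and y of flask_mid in the frame of door_rack between -0.02 and 0.02 m and z of flask_mid in the frame of door_rack between 0.056 and 0.066 m); the robot touches nothing.
It fails at once if a bottle is tipped by more than 35 degrees (angle between any of round_mid, squat_mid, square_mid, flask_mid's own z axis and vertical above 0.61 rad).
It fails at once if a bottle is dropped or thrown: it touches nothing and moves faster than 0.45 m/s (a free fall of about 10 mm) ((contact force between bottle_round and anything else below 0.001 N and linear speed of bottle_round above 0.45 m/s) or (contact force between bottle_squat and anything else below 0.001 N and linear speed of bottle_squat above 0.45 m/s) or (contact force between bottle_square and anything else below 0.001 N and linear speed of bottle_square above 0.45 m/s) or (contact force between bottle_flask and anything else below 0.001 N and linear speed of bottle_flask above 0.45 m/s)).
It fails at once if the shaker, a tumbler or the ice tray is shifted by more than 20 mm or tipped (distance of any of shaker, tumbler_a, tumbler_b, ice_tray from where it was at the start of the episode above 0.02 m or angle between any of shaker, tumbler_a, tumbler_b, ice_tray's own z axis and vertical above 0.2 rad).
It also fails if it takes over 115 s, if anything falls off the work surface, if the arm or the gripper's body presses on something with over 40 N, if the wrist force passes 120 N, or if a joint passes its speed limit or range.

ROBOT

A 6-joint arm with a two-finger parallel gripper is mounted at the origin on the work surface. World frame = base frame: x ahead of the robot, y to its left, z up, the work surface at z = 0. Lengths are in m, angles in rad, forces in N, time in s.
With the tool pointing down it reaches from about 0.3 to 0.775 m from the base axis. Payload 14.6 kg.
Tool frame: the origin (TCP) lies where the fingers leave the gripper's body, on its centre line; the fingertips stand 97 mm ahead of it and the grasp point (between the pads) lies 78 mm ahead of it (ctrl.finger_overhang is the distance from the TCP to the fingertips, in m); z points along the fingers, y is the direction in which the jaws open and shut (so a half turn about z gives the same grasp; the last joint's range is limited). The gripper opens to 94 mm and grips with 3 to 60 N. Pads are 16 mm wide; open, the fingers measure 119 mm over their backs; the gripper's body (75 mm by 177 mm) begins 78 mm behind the grasp point.
Start: joints at [1.164, 0.3, 1.521, -0, 1.321, -0.067], TCP at [0.183, 0.519, 0.303] pointing down, gripper open.
Joint ranges: [-3.03, 3.03], [-0.79, 2.21], [0.23, 2.52], [-1.04, 4.18], [0, 3.07], [-2.55, 2.55]. Speed limits (rad/s): [2.22, 2.22, 2.57, 3.14, 3.14, 3.14].

INTERFACE

Orientations are given as [roll, pitch, yaw] about the fixed x, y, z axes, in that order (R = Rz(yaw) Ry(pitch) Rx(roll)).
In Python, from station import ctrl, imaging, hand_in gives the robot as it stands.
- The arm moves only by the shell command python3 -m pendant 'ROWS' [FORCE]. ROWS is JSON, a list of rows, each a list of 7 numbers: the shift along the tool's x, y, z normalised to -1 to 1, where 1 is 120 mm, then the turn, a rotation vector about the tool's x, y, z normalised to -1 to 1, where 1 is 30 degrees, then the closure, from -1 (fully open) to 1 (shut). A call has 1 to 10 rows; each row shifts and turns the commanded pose from where the row before left it, along the tool's axes as they then stand; what a row does not reach is not made up. A row lasts 1/12 s, in which the tool goes at most 41.7 mm and 7.16 degrees, less where a joint would pass 70% of its speed; a pose out of reach is approached as far as the arm can. A call with a number of a shift or a turn outside -1 to 1 is refused whole. A call with a gripper value outside its range is refused whole. The fingers move at their own pace and stop on an object; FORCE is the grip in N (left out, the last holds). Time passes only in rows, so rows that do not move let the fingers close. It gives the time, the measured TCP pose, the force and the opening at its end, in the units of the state.
- ctrl.get_obs(): the state, without advancing time (a new reading comes with each control period).
- imaging.camera(name): name is "scene" or "top" or "wrist"; returns a dict with "image" (420x560x3 uint8, red, green, blue), "mtx" (3x3 intrinsics, pixels), "k1" (the pictures are not rectified: a ray, as slopes to the right and down, at radius r is drawn at 1 + k1 r^2 times it, then the intrinsics apply), "rvec" (rotation vector, rad) and "tvec" (3), from world to camera coordinates, as OpenCV has them. Camera axes: x right, y down, z forward; pixel columns grow to the right and rows downward; lengths in m; the calibration is good to about 2 mm. A picture is of the moment at which its call begins. There is no depth.
- hand_in(): hands the job in, once; it reports no verdict.
The state is a dict: "time_s": time; "qpos": joint angles; "joint_vel": joint speeds; "tau": joint torques, N m; "ee_pos": TCP position; "eef_rot": TCP orientation; "force": force on the tool from outside, world axes, zero at the start; "moment": the same for the moment, N m; "grip_width": finger opening in m.
Only numpy, scipy, OpenCV 4.12 (cv2) and the standard library are available. Lean on these libraries where they do the work, as an engineer would, in place of code of your own. Each camera call takes 0.05 s, during which the arm holds its last target.

## Working session

There is one attempt and no reset: what is moved stays moved. The work goes in short steps, Python scripts to look and compute and a shell command to move; the robot and the scene stay as the last step left them, time stands still between calls to the robot, and variables do not carry over. Pictures are saved under pics/ and viewed, and the job is handed in when it is done.

```bash
ls; mkdir -p pics; python3 - <<'E'
from station import ctrl, imaging
import cv2
print(ctrl.get_obs())
for n in ("scene","top","wrist"):
    d=imaging.camera(n); cv2.imwrite(f"pics/{n}0.png",d["image"][:,:,::-1]); print(n,d["mtx"],d["k1"],d["rvec"],d["tvec"])
E
```

```text
pics
{'time_s': 0.0, 'qpos': array([ 1.16441432e+00,  3.00488607e-01,  1.52159060e+00, -3.26934591e-05,
        1.32067747e+00, -6.65723252e-02]), 'joint_vel': array([ 0.0004699 ,  0.00159053,  0.00018669,  0.00035059,  0.0005269 ,
       -0.0005267 ]), 'tau': array([ 6.75143256e-04, -5.31804836e+01, -3.52735126e+01,  7.08563067e-02,
        2.44116521e-02, -6.48323976e-05]), 'ee_pos': array([0.18325385, 0.51841519, 0.30207263]), 'eef_rot': array([-3.14042909e+00, -4.58384963e-05,  2.80179106e+00]), 'force': array([ 0.59498841, -0.58243542, -0.13733245]), 'moment': array([-0.00368652,  0.01078095, -0.03557049]), 'grip_width': 0.09355148383708127}
scene [[395.62987524   0.         273.72732003]
 [  0.         395.62987524 211.67380801]
 [  0.           0.           1.        ]] -0.015594776753005359 [ 0.98379965  2.5870254  -0.92587511] [ 0.47254477 -0.2625849   1.34909243]
top [[448.1851988    0.         276.05052995]
 [  0.         448.1851988  214.43552445]
 [  0.           0.           1.        ]] 0.03640509842286268 [ 2.13885163 -2.1445781   0.12275273] [0.00840869 0.61427652 1.16061975]
wrist [[323.67623849   0.         280.58968631]
 [  0.         323.67623849 209.65451186]
 [  0.           0.           1.        ]] -0.046657221538994084 [-2.39960904 -1.69767823 -0.2008931 ] [-0.5487837  -0.02440538  0.38968443]
```

View pics/scene0.png

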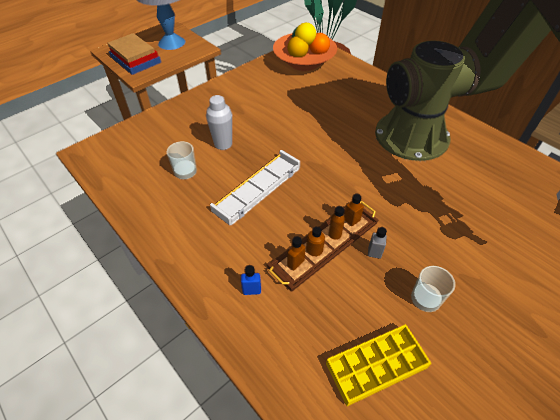

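View pics/top0.png

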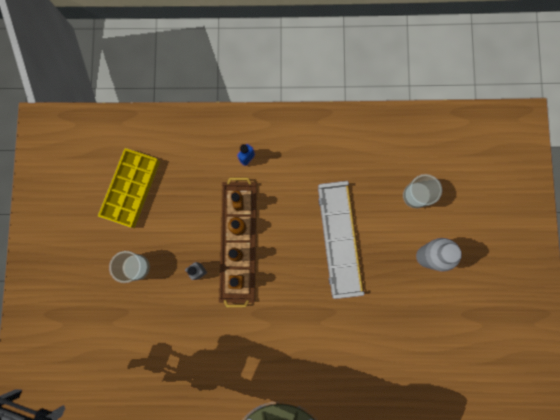

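View pics/wrist0.png

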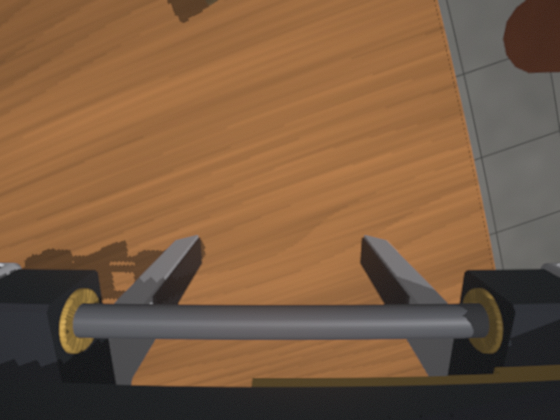

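The pictures show the tray with four amber bottles at about (238,200–282) in the top view and the white rack at (340,240). The grey decoy is at (196,271), the blue one at (246,154). I'll zoom in on both areas.

```bash
cat > h.py <<'E'
import numpy as np, cv2
from station import ctrl, imaging
def cam(n): return imaging.camera(n)
def und(d,uv):
    uv=np.atleast_2d(np.float64(uv)); K=d["mtx"]
    return cv2.undistortPoints(uv.reshape(-1,1,2),K,np.array([d["k1"],0,0,0.])).reshape(-1,2)
def ray(d,uv):
    R=cv2.Rodrigues(np.float64(d["rvec"]))[0]; C=-R.T@np.float64(d["tvec"]).ravel()
    n=und(d,uv); return C,np.c_[n,np.ones(len(n))]@R
def plane(d,uv,z):
    C,v=ray(d,uv); return C+v*((z-C[2])/v[:,2])[:,None]
def proj(d,P):
    return cv2.projectPoints(np.float64(P).reshape(-1,1,3),np.float64(d["rvec"]),np.float64(d["tvec"]),d["mtx"],np.array([d["k1"],0,0,0.]))[0].reshape(-1,2)
def tri(d1,u1,d2,u2):
    C1,v1=ray(d1,u1);C2,v2=ray(d2,u2);out=[]
    for a,b in zip(v1,v2):
        s=np.linalg.lstsq(np.c_[a,-b],C2-C1,rcond=None)[0]; p=C1+a*s[0];q=C2+b*s[1]
        out.append(np.r_[(p+q)/2,np.linalg.norm(p-q)])
    return np.array(out)
def crop(d,x0,y0,x1,y1,k,f):
    cv2.imwrite(f,cv2.resize(d["image"][y0:y1,x0:x1,::-1],None,fx=k,fy=k,interpolation=cv2.INTER_CUBIC))
E
python3 - <<'E'
from h import *
t=cam("top"); s=cam("scene")
crop(t,180,140,380,310,4,"pics/t_crop.png"); crop(s,205,140,395,300,4,"pics/s_crop.png")
E
```

```text
(no output)
```

View pics/t_crop.png

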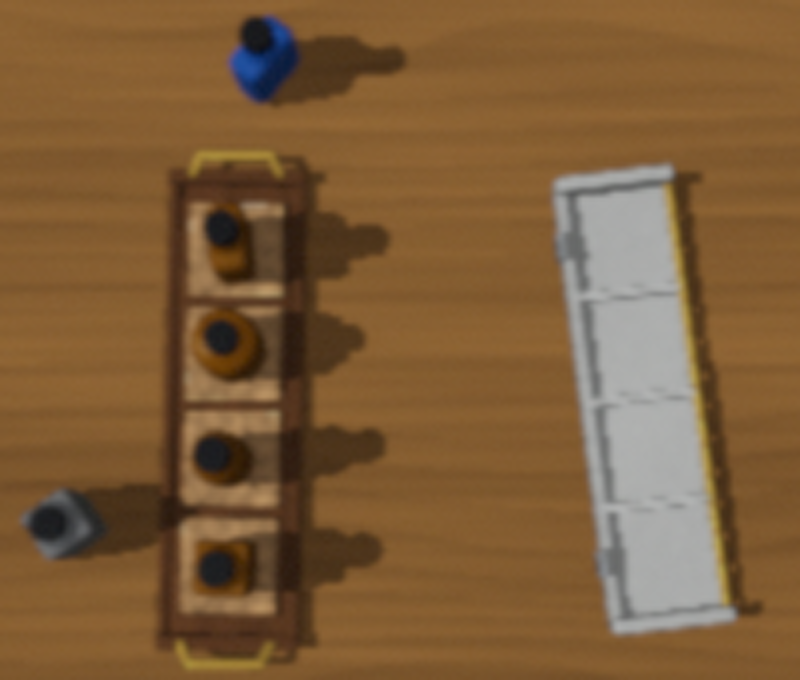

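View pics/s_crop.png

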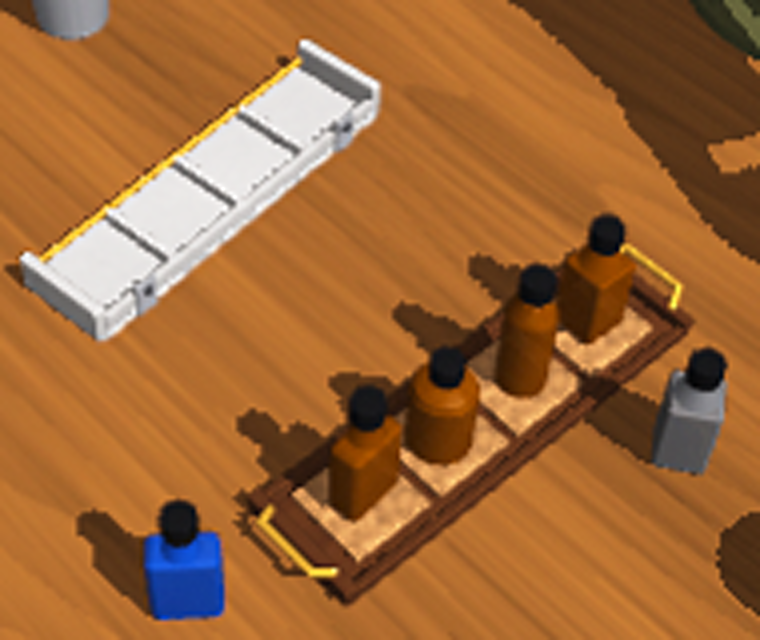

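Order from the robot's end: square, slim round, squat, flask. Next I'll measure caps, coasters, tray and rack from the two views.

```bash
python3 - <<'E'
from h import *
t=cam("top"); s=cam("scene")
def caps(d,box):
    x0,y0,x1,y1=box; m=(d["image"].max(2)<45).astype(np.uint8); M=np.zeros_like(m); M[y0:y1,x0:x1]=m[y0:y1,x0:x1]
    n,l,st,c=cv2.connectedComponentsWithStats(M); return [(c[i].round(2),st[i,4],st[i,2:4]) for i in range(1,n) if st[i,4]>15]
a=caps(t,(215,180,265,310)); b=caps(s,(270,185,375,275))
for q in a: print("top",q)
for q in b: print("scene",q)
A=np.array([q[0] for q in a if 25<q[1]<200]);B=np.array([q[0] for q in b if 25<q[1]<300])
A=A[np.argsort(-A[:,1])];B=B[np.argsort(B[:,1])]
if len(A)==len(B): print(tri(t,A,s,B).round(4))
# rack corners: white mask in top
def quad(m):
    c=max(cv2.findContours(m,cv2.RETR_EXTERNAL,cv2.CHAIN_APPROX_NONE)[0],key=cv2.contourArea)
    return cv2.minAreaRect(c),c
im=t["image"].astype(int)
w=((im.min(2)>120)&(im.max(2)-im.min(2)<40)).astype(np.uint8); w[:, :310]=0;w[:,370:]=0;w[:170]=0;w[310:]=0
r,c=quad(w); bx=cv2.boxPoints(r); print("rack px",bx.round(1))
print(plane(t,bx,0.02).round(4))
# coasters
co=((im[...,0]>150)&(im[...,1]>110)&(im[...,2]>70)).astype(np.uint8); co[:,:215]=0;co[:,265:]=0;co[:175]=0;co[310:]=0
n,l,st,ce=cv2.connectedComponentsWithStats(co)
for i in range(1,n):
    if st[i,4]>60: print("coaster",ce[i],st[i])
E
```

```text
top (array([235.46, 196.84]), np.int32(50), array([8, 8], dtype=int32))
top (array([235., 224.]), np.int32(41), array([7, 7], dtype=int32))
top (array([252.38, 226.  ]), np.int32(16), array([ 2, 11], dtype=int32))
top (array([233.22, 253.26]), np.int32(54), array([9, 8], dtype=int32))
top (array([233.96, 281.57]), np.int32(49), array([7, 8], dtype=int32))
scene (array([356.28, 198.55]), np.int32(67), array([ 9, 10], dtype=int32))
scene (array([338.97, 211.1 ]), np.int32(77), array([11, 10], dtype=int32))
scene (array([368.18, 216.24]), np.int32(17), array([12,  9], dtype=int32))
scene (array([316.7 , 231.24]), np.int32(80), array([12, 10], dtype=int32))
scene (array([297.4 , 241.65]), np.int32(101), array([16, 11], dtype=int32))
scene (array([369.59, 245.82]), np.int32(17), array([ 4, 13], dtype=int32))
scene (array([282.69, 257.5 ]), np.int32(16), array([9, 9], dtype=int32))
[[0.437  0.1114 0.1007 0.001 ]
 [0.5071 0.1134 0.108  0.0012]
 [0.5832 0.1117 0.0893 0.0007]
 [0.6503 0.11   0.1069 0.0027]]
rack px [[315.8 184.6]
 [346.7 180.1]
 [363.2 294.5]
 [332.3 299. ]]
[[ 0.6996 -0.1023  0.02  ]
 [ 0.7115 -0.1872  0.02  ]
 [ 0.4021 -0.2235  0.02  ]
 [ 0.3904 -0.1417  0.02  ]]
coaster [229.30645161 202.93548387] [227 191   6  22  62]
coaster [236.37113402 245.18556701] [226 243  23   8  97]
coaster [231.98701299 273.37662338] [225 270  20  15  77]
```

```bash
python3 - <<'E'
from h import *
t=cam("top"); s=cam("scene")
o=np.array([180,140])
far=np.array([[553,182],[672,165]])/4+o; near=np.array([[612,632],[735,615]])/4+o
for z in (.034,): 
    P=plane(t,np.r_[far,near],z); print(P.round(4)); f=(P[0]+P[1])/2;n=(P[2]+P[3])/2
    print("len",np.linalg.norm(f-n),"w",np.linalg.norm(P[0]-P[1]),"centre",(f+n)/2,"yaw",np.arctan2(*(f-n)[[1,0]]))
# dividers tops z 20 ; crop ends
dv=np.array([[[582,298],[680,289]],[[592,403],[693,394]],[[605,508],[703,498]]]).reshape(-1,2)/4+o
D=plane(t,dv,.02).reshape(3,2,3); print("dividers",D.mean(1).round(4))
S=np.array([[303,42],[378,85],[22,258],[103,328]])/4+[205,140]
P=plane(s,S,.034); print("scene",P.round(4)); n=(P[0]+P[1])/2;f=(P[2]+P[3])/2
print("len",np.linalg.norm(f-n),"w",np.linalg.norm(P[0]-P[1]),"centre",(f+n)/2,"yaw",np.arctan2(*(f-n)[[1,0]]))
# tray outer rim z 18
T=np.array([[173,180],[303,160],[160,645],[293,655]])/4+o
P=plane(t,T,.018);print("tray",P.round(4)); f=(P[0]+P[1])/2;n=(P[2]+P[3])/2;print((f+n)/2,np.linalg.norm(f-n),np.arctan2(*(f-n)[[1,0]]))
C=np.array([[[190,202],[285,205],[190,298],[283,298]],[[185,305],[283,307],[183,400],[280,402]],[[183,408],[281,412],[180,505],[280,507]],[[180,515],[278,518],[178,612],[276,613]]]).reshape(-1,2)/4+o
Q=plane(t,C,.013).reshape(4,4,3);print("coasters",Q.mean(1).round(4)); d=Q.mean(1)[0]-Q.mean(1)[3];print("yaw",np.arctan2(d[1],d[0]),np.linalg.norm(d))
# others
for nm,uv,z in(("shaker top",(450,255),.18),("grey cap",(192,270.5),.09)): print(nm,plane(t,uv,z))
d=s; crop(s,320,190,390,250,10,"pics/sq.png")
E
```

```text
[[ 0.6942 -0.1079  0.034 ]
 [ 0.7055 -0.1886  0.034 ]
 [ 0.3936 -0.1421  0.034 ]
 [ 0.4047 -0.2226  0.034 ]]
len 0.3025845329901954 w 0.08149323894329065 centre [ 0.54951407 -0.16528223  0.034     ] yaw 0.11305925962537502
dividers [[ 0.6195 -0.1608  0.02  ]
 [ 0.5479 -0.1671  0.02  ]
 [ 0.4778 -0.1732  0.02  ]]
scene [[ 0.41   -0.2149  0.034 ]
 [ 0.3998 -0.1392  0.034 ]
 [ 0.7081 -0.1813  0.034 ]
 [ 0.7034 -0.0929  0.034 ]]
len 0.30353309461031414 w 0.07632413270847672 centre [ 0.55531248 -0.1570597   0.034     ] yaw 0.13203255184163357
tray [[0.7003 0.1532 0.018 ]
 [0.7139 0.0633 0.018 ]
 [0.3844 0.1571 0.018 ]
 [0.3778 0.0683 0.018 ]]
[0.54409331 0.11047492 0.018     ] 0.3260166204786861 -0.013576325564038283
coasters [[0.6515 0.109  0.013 ]
 [0.5802 0.1112 0.013 ]
 [0.5089 0.1116 0.013 ]
 [0.4374 0.1128 0.013 ]]
yaw -0.01817047115726214 0.21409938726249067
shaker top [[ 0.49923698 -0.39797223  0.18      ]]
grey cap [[0.46510903 0.2191382  0.09      ]]
```

View pics/sq.png

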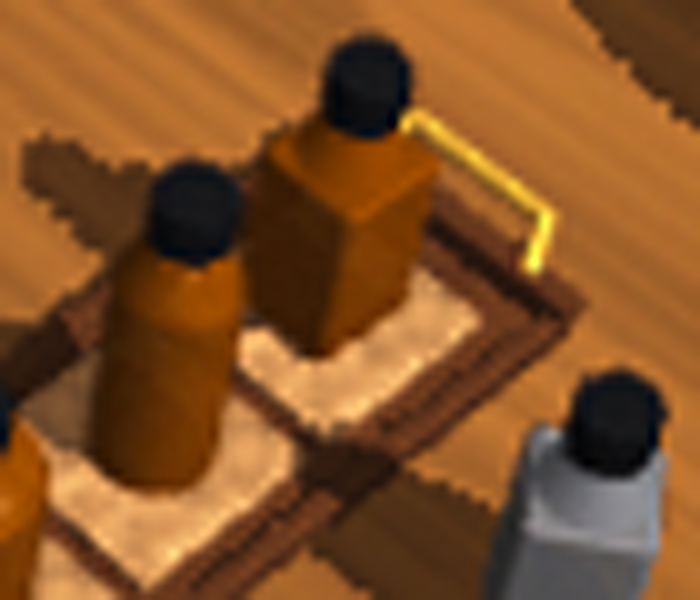

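```bash
cat >> h.py <<'E'
def plan(x,y,z,yaw):
    o=ctrl.get_obs(); p=o["ee_pos"]; cy=o["eef_rot"][2]
    dy=(yaw-cy+np.pi)%(2*np.pi)-np.pi
    d=np.array([x,y,z])-p
    ty=cy+dy
    X=np.array([np.cos(ty),np.sin(ty)]);Y=np.array([np.sin(ty),-np.cos(ty)])
    sh=np.array([d[:2]@X,d[:2]@Y,-d[2]])/0.12
    print("t %.2f pos"%o["time_s"],p.round(4),"rot",o["eef_rot"].round(4),"w %.4f"%o["grip_width"],"F",o["force"].round(2))
    print("turn z total (units) %.3f"%(-dy/np.radians(30)),"then shift x,y,z units",sh.round(3),"min rows %.1f"%(np.linalg.norm(sh)/.347))
E
python3 - <<'E'
from h import *
s=cam("scene")
P=plane(s,np.array([[320,355],[405,300],[245,312]])/10+[320,190],.013);print(P)
for q in P[1:]: print(np.linalg.norm(q-P[0]),np.degrees(np.arctan2(*(q-P[0])[[1,0]])))
plan(.437,.1115,.30,np.pi-.018)
E
```

```text
[[0.45292389 0.12739544 0.013     ]
 [0.42082183 0.13040117 0.013     ]
 [0.45712608 0.10339726 0.013     ]]
0.03224246036974765 174.650963846684
0.024363311984411346 -80.06793850808218
t 0.50 pos [0.1833 0.5185 0.3026] rot [-3.1415 -0.      2.8018] w 0.0941 F [-0.64 -0.27  0.07]
turn z total (units) -0.615 then shift x,y,z units [-2.175 -3.353  0.022] min rows 11.5
```

```bash
python3 -m pendant '[[0,0,0,0,0,-0.205,-1],[0,0,0,0,0,-0.205,-1],[0,0,0,0,0,-0.205,-1],[-0.18,-0.28,0,0,0,0,-1],[-0.18,-0.28,0,0,0,0,-1],[-0.18,-0.28,0,0,0,0,-1],[-0.18,-0.28,0,0,0,0,-1],[-0.18,-0.28,0,0,0,0,-1],[-0.18,-0.28,0,0,0,0,-1],[-0.18,-0.28,0,0,0,0,-1]]' 20
python3 -m pendant '[[-0.18,-0.28,0,0,0,0,-1],[-0.18,-0.28,0,0,0,0,-1],[-0.18,-0.28,0,0,0,0,-1],[-0.18,-0.28,0,0,0,0,-1],[0,0,0,0,0,0,-1],[0,0,0,0,0,0,-1]]'
python3 - <<'E'
from h import *
plan(.437,.1115,.30,np.pi-.018)
w=cam("wrist"); cv2.imwrite("pics/w1.png",w["image"][:,:,::-1])
C,v=ray(w,[[280,210]]);print(C,v)
E
```

```text
time_s: 1.33
ee_pos: [0.3308, 0.279, 0.3029]
eef_rot: [3.141, 0.001, 3.124]
force: [1.4, 0.4, 0.1]
grip_width: 0.0944
time_s: 1.83
ee_pos: [0.4149, 0.1433, 0.3026]
eef_rot: [3.142, -0.0, 3.12]
force: [0.4, 0.8, 0.0]
grip_width: 0.0943
t 1.83 pos [0.4149 0.1433 0.3026] rot [ 3.1416e+00 -1.0000e-04  3.1200e+00] w 0.0943 F [0.44 0.8  0.  ]
turn z total (units) -0.007 then shift x,y,z units [-0.189 -0.262  0.022] min rows 0.9
[0.3464648  0.14441324 0.38390039] [[ 0.23653625 -0.00753348 -0.97159575]]
```

View pics/w1.png

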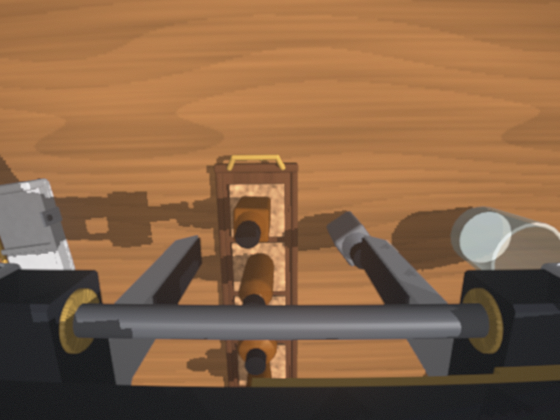

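Wrist view: square bottle's cap is at (247,233), with the grey decoy at (348,230), just outside the right finger. The camera's up direction points towards the robot. I'll check the square bottle's yaw, then descend.

```bash

python3 -m pendant '[[-0.095,-0.131,0.011,0,0,0,-1],[-0.095,-0.131,0.011,0,0,0,-1],[0,0,0,0,0,0,-1]]'
python3 - <<'E'
from h import *
plan(.437,.1115,.134,np.pi-.018)
w=cam("wrist"); crop(w,200,150,330,260,6,"pics/w2.png")
t=cam("top"); crop(t,215,180,275,310,5,"pics/t2.png")
E
```

```text
time_s: 2.13
ee_pos: [0.437, 0.1127, 0.2998]
eef_rot: [-3.141, 0.0, 3.125]
force: [-0.2, 0.2, -0.3]
grip_width: 0.0938
t 2.13 pos [0.437  0.1127 0.2998] rot [-3.1413  0.      3.1246] w 0.0938 F [-0.25  0.16 -0.3 ]
turn z total (units) 0.002 then shift x,y,z units [ 0.    -0.01   1.382] min rows 4.0
```

View pics/w2.png

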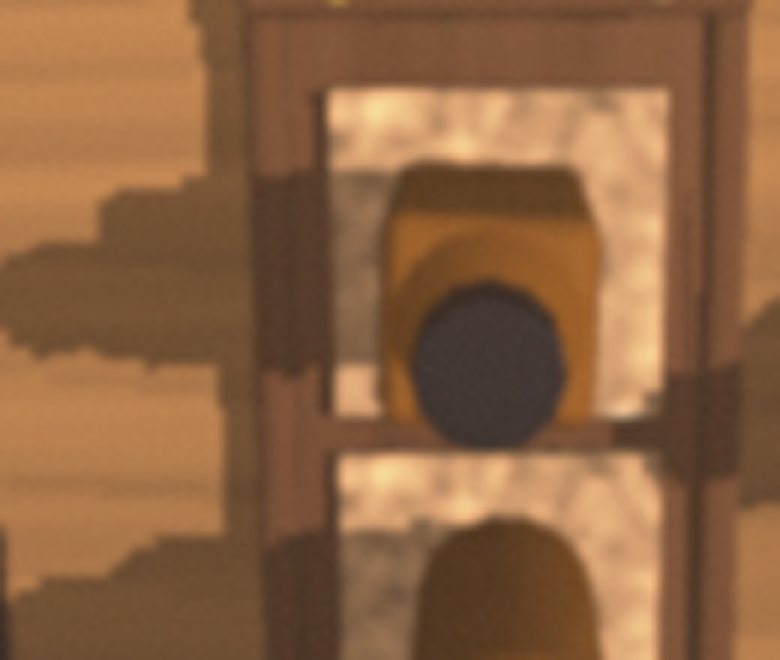

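Square's edges are aligned with the tool within about 2°. Descend and grip.

```bash

python3 -m pendant '[[0,0,0.25,0,0,0,-1],[0,-0.01,0.25,0,0,0,-1],[0,0,0.25,0,0,0,-1],[0,0,0.25,0,0,0,-1],[0,0,0.2,0,0,0,-1],[0,0,0.14,0,0,0,-1],[0,0,0.04,0,0,0,-1],[0,0,0,0,0,0,-0.3],[0,0,0,0,0,0,0],[0,0,0,0,0,0,0]]' 12
python3 -m pendant '[[0,0,0,0,0,0,0.3],[0,0,0,0,0,0,0.6],[0,0,0,0,0,0,1],[0,0,0,0,0,0,1],[0,0,0,0,0,0,1],[0,0,0,0,0,0,1]]' 12
python3 - <<'E'
from h import *
plan(.437,.1115,.134,np.pi-.018)
w=cam("wrist"); cv2.imwrite("pics/w3.png",w["image"][:,:,::-1])
E
```

```text
time_s: 3.07
ee_pos: [0.4369, 0.1122, 0.1357]
eef_rot: [3.141, 0.002, 3.124]
force: [0.3, -0.8, -0.3]
grip_width: 0.0776
time_s: 3.57
ee_pos: [0.4365, 0.1117, 0.1345]
eef_rot: [3.142, 0.0, 3.124]
force: [-0.9, -0.1, 0.9]
grip_width: 0.0374
t 3.57 pos [0.4365 0.1117 0.1345] rot [3.1415e+00 1.0000e-04 3.1237e+00] w 0.0374 F [-0.92 -0.15  0.86]
turn z total (units) 0.000 then shift x,y,z units [-0.004 -0.002  0.004] min rows 0.0
```

View pics/w3.png

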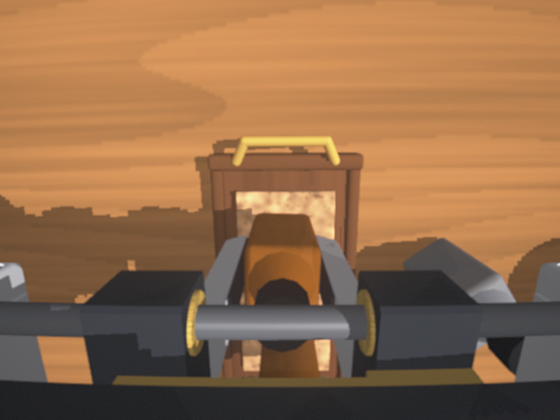

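The square bottle sits between the pads. Lift and carry towards the rack, then look.

```bash

python3 -m pendant '[[0,0,0,0,0,0,1],[0,0,0,0,0,0,1],[0,0,-0.05,0,0,0,1],[0,0,-0.12,0,0,0,1],[0,0,-0.2,0,0,0,1],[0,0,-0.25,0,0,0,1],[0,0,-0.25,0,0,0,1],[0,0,-0.2,0,0,0,1],[0,0,-0.12,0,0,0,1],[0,0,0,0,0,0,1]]' 12
python3 - <<'E'
from h import *
plan(.4416,-.177,.27,np.pi+.105)
E
```

```text
time_s: 4.45
ee_pos: [0.4371, 0.1118, 0.2804]
eef_rot: [3.141, 0.005, 3.124]
force: [0.6, 0.1, -0.6]
grip_width: 0.0359
t 4.45 pos [0.4371 0.1118 0.2804] rot [3.1406 0.005  3.1238] w 0.0359 F [ 0.57  0.14 -0.6 ]
turn z total (units) -0.235 then shift x,y,z units [ 0.215 -2.398  0.087] min rows 6.9
```

```bash

python3 -m pendant '[[0,0,0,0,0,-0.06,1],[0,0,0,0,0,-0.115,1],[0,-0.05,0,0,0,-0.06,1],[0.02,-0.15,0,0,0,0,1],[0.025,-0.25,0,0,0,0,1],[0.03,-0.3,0,0,0,0,1],[0.03,-0.3,0,0,0,0,1],[0.03,-0.3,0,0,0,0,1],[0.03,-0.3,0,0,0,0,1],[0.03,-0.3,0,0,0,0,1]]'
python3 -m pendant '[[0.02,-0.25,0,0,0,0,1],[0,-0.15,0,0,0,0,1],[0,-0.04,0,0,0,0,1],[0,0,0,0,0,0,1],[0,0,0,0,0,0,1]]'
python3 - <<'E'
from h import *
plan(.4416,-.177,.27,np.pi+.105)
w=cam("wrist"); cv2.imwrite("pics/w4.png",w["image"][:,:,::-1])
t=cam("top"); s=cam("scene"); crop(t,290,160,410,320,5,"pics/t4.png"); crop(s,200,130,310,230,6,"pics/s4.png")
E
```

```text
time_s: 5.28
ee_pos: [0.437, -0.1251, 0.2762]
eef_rot: [3.141, -0.001, -3.036]
force: [0.4, 0.1, -0.3]
grip_width: 0.036
time_s: 5.7
ee_pos: [0.4406, -0.1755, 0.2765]
eef_rot: [3.141, -0.001, -3.036]
force: [-0.4, -0.1, -1.6]
grip_width: 0.0362
t 5.70 pos [ 0.4406 -0.1755  0.2765] rot [ 3.1408e+00 -1.0000e-03 -3.0364e+00] w 0.0362 F [-0.39 -0.08 -1.62]
turn z total (units) 0.000 then shift x,y,z units [-0.007 -0.013  0.054] min rows 0.2
```

View pics/w4.png

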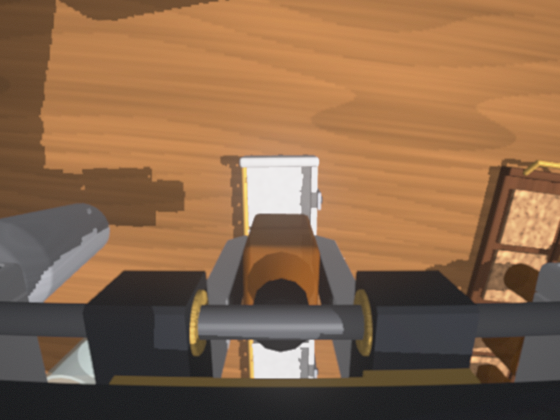

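View pics/s4.png

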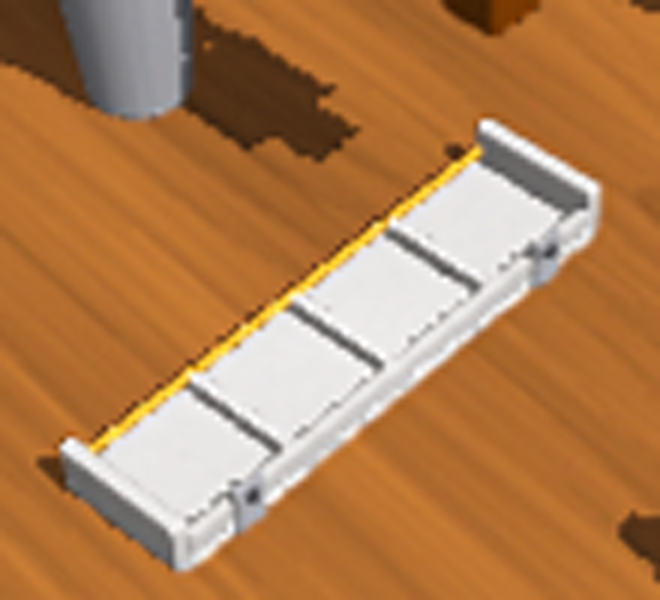

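```bash
python3 - <<'E'
from h import *
w=cam("wrist"); s=cam("scene"); t=cam("top")
crop(w,225,145,345,225,6,"pics/w4c.png")
S=np.array([[483,121],[600,186],[63,440],[178,540]])/6+[200,130]
P=plane(s,S,.034);print("scene z34",P.round(4))
D=np.array([[388,229],[478,290],[292,302],[382,365],[193,378],[280,447]])/6+[200,130]
Q=plane(s,D,.02);print("divider top z20",Q.round(4))
W=np.array([[240,158],[318.5,158]])
print("wrist z34",plane(w,W,.034).round(4))
E
```

```text
scene z34 [[ 0.4095 -0.2166  0.034 ]
 [ 0.3979 -0.139   0.034 ]
 [ 0.7055 -0.1848  0.034 ]
 [ 0.7014 -0.1004  0.034 ]]
divider top z20 [[ 0.4907 -0.1999  0.02  ]
 [ 0.4853 -0.136   0.02  ]
 [ 0.5605 -0.1928  0.02  ]
 [ 0.5545 -0.1297  0.02  ]
 [ 0.6291 -0.1855  0.02  ]
 [ 0.6251 -0.1223  0.02  ]]
wrist z34 [[ 0.4027 -0.2203  0.034 ]
 [ 0.3944 -0.1427  0.034 ]]
```

View pics/w4c.png

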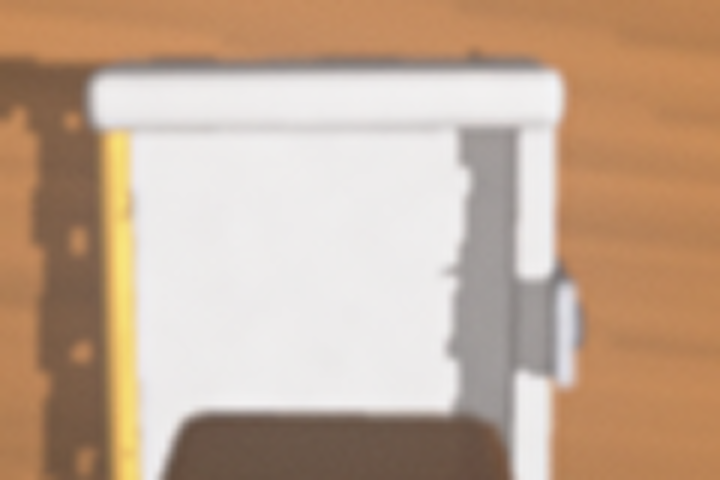

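View pics/t4.png

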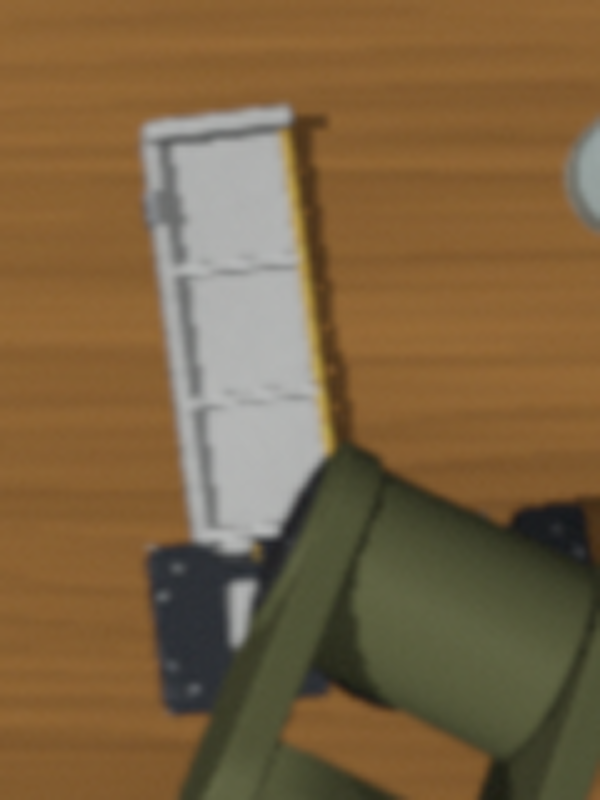

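Wrist view gives the rack's near end edge at (240–318,158). Averaging the three views puts the rack centre at about (0.551, -0.1645) with yaw 0.107. The spread between views is ±3 mm against a 15 mm margin, so I'll place in compartment 1.

```bash

python3 -m pendant '[[-0.013,-0.003,0.05,0,0,0,1],[-0.013,-0.003,0.12,0,0,0,1],[0,0,0.2,0,0,0,1],[0,0,0.25,0,0,0,1],[0,0,0.25,0,0,0,1],[0,0,0.2,0,0,0,1],[0,0,0.1,0,0,0,1],[0,0,0.02,0,0,0,1],[0,0,0,0,0,0,1],[0,0,0,0,0,0,1]]'
python3 - <<'E'
from h import *
plan(.4436,-.176,.1295,np.pi+.107)
E
```

```text
time_s: 6.83
ee_pos: [0.4444, -0.1767, 0.1351]
eef_rot: [-3.141, 0.001, -3.036]
force: [-0.1, -0.1, -1.2]
grip_width: 0.0361
t 6.83 pos [ 0.4444 -0.1767  0.1351] rot [-3.1410e+00  9.0000e-04 -3.0362e+00] w 0.0361 F [-0.06 -0.07 -1.18]
turn z total (units) -0.003 then shift x,y,z units [0.006 0.006 0.047] min rows 0.1
```

```bash

python3 -m pendant '[[0,0,0.015,0,0,0,1],[0,0,0.015,0,0,0,1],[0,0,0.008,0,0,0,1],[0,0,0.006,0,0,0,1],[0,0,0,0,0,0,1],[0,0,0,0,0,0,1]]'
python3 - <<'E'
from h import *
plan(.4436,-.176,.1295,np.pi+.107)
w=cam("wrist"); cv2.imwrite("pics/w5.png",w["image"][:,:,::-1])
E
```

```text
time_s: 7.33
ee_pos: [0.4441, -0.1766, 0.1294]
eef_rot: [-3.141, 0.001, -3.036]
force: [-0.1, 1.2, 3.2]
grip_width: 0.0361
t 7.33 pos [ 0.4441 -0.1766  0.1294] rot [-3.1413e+00  5.0000e-04 -3.0363e+00] w 0.0361 F [-0.07  1.15  3.15]
turn z total (units) -0.003 then shift x,y,z units [ 0.004  0.006 -0.   ] min rows 0.0
```

View pics/w5.png

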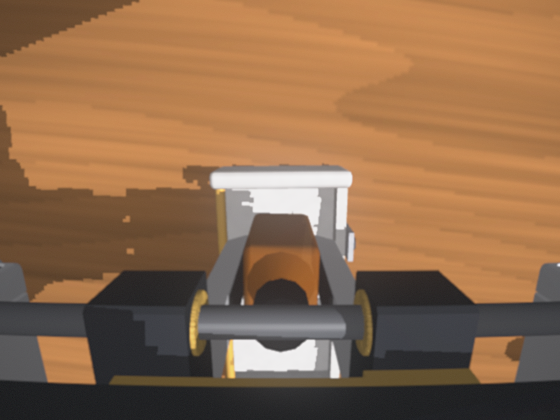

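Touchdown felt (Fz went from -1.2 to +3.2 N), and the bottle is inside the compartment. Release and rise.

```bash

python3 -m pendant '[[0,0,0,0,0,0,0.3],[0,0,0,0,0,0,0],[0,0,0,0,0,0,-0.5],[0,0,0,0,0,0,-1],[0,0,0,0,0,0,-1],[0,0,0,0,0,0,-1],[0,0,-0.1,0,0,0,-1],[0,0,-0.25,0,0,0,-1],[0,0,-0.34,0,0,0,-1],[0,0,-0.34,0,0,0,-1]]'
python3 -m pendant '[[0,0,-0.3,0,0,0,-1],[0,0,-0.1,0,0,0.12,-1],[0,0,0,0,0,0.12,-1]]'
python3 - <<'E'
from h import *
plan(.5071,.1125,.29,np.pi-.018)
s=cam("scene"); crop(s,200,130,400,280,4,"pics/s6.png")
E
```

```text
time_s: 8.22
ee_pos: [0.4435, -0.1764, 0.2538]
eef_rot: [3.141, -0.002, -3.036]
force: [1.1, -0.1, 0.4]
grip_width: 0.0921
time_s: 8.47
ee_pos: [0.4446, -0.1769, 0.3044]
eef_rot: [-3.139, 0.006, 3.119]
force: [-0.2, -0.3, -0.7]
grip_width: 0.0939
t 8.47 pos [ 0.4446 -0.1769  0.3044] rot [-3.139   0.0055  3.1186] w 0.0939 F [-0.16 -0.34 -0.71]
turn z total (units) -0.010 then shift x,y,z units [-0.478  2.42   0.12 ] min rows 7.1
```

View pics/s6.png

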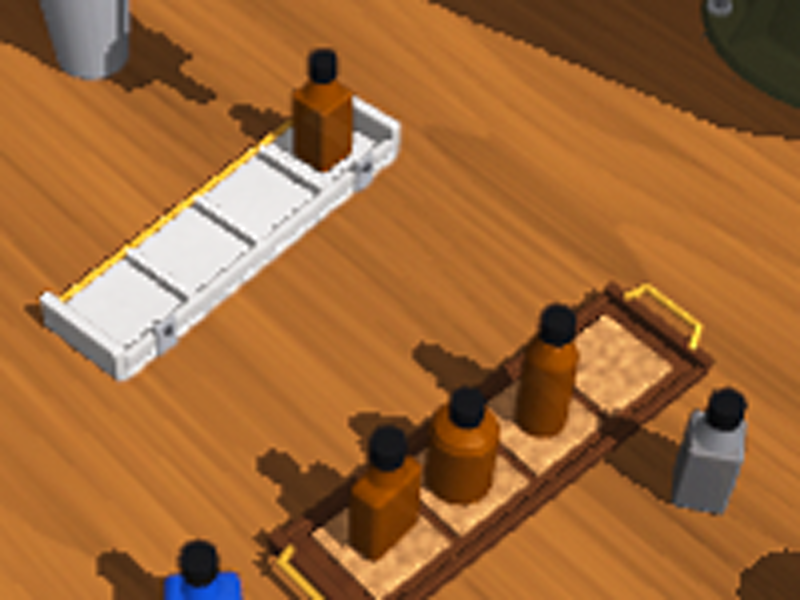

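```bash
python3 - <<'E'
from h import *
t=cam("top"); s=cam("scene")
for d,n,b in((t,"top",(320,255,370,310)),(s,"sc",(270,138,290,153))):
    x0,y0,x1,y1=b; m=(d["image"].max(2)<45).astype(np.uint8); M=np.zeros_like(m); M[y0:y1,x0:x1]=m[y0:y1,x0:x1]
    k,l,st,c=cv2.connectedComponentsWithStats(M)
    for i in range(1,k):
        if st[i,4]>15: print(n,c[i],st[i,4],plane(d,c[i],.099))
crop(t,290,170,390,310,5,"pics/t7.png")
E
```

```text
top [348.90697674 266.34883721] 43 [[ 0.47467186 -0.17657124  0.099     ]]
top [339.06976744 278.11627907] 43 [[ 0.44555215 -0.15143827  0.099     ]]
top [361.3030303  293.66666667] 33 [[ 0.40749461 -0.20546296  0.099     ]]
sc [280.41304348 146.34782609] 46 [[ 0.44648398 -0.17561552  0.099     ]]
```

View pics/t7.png

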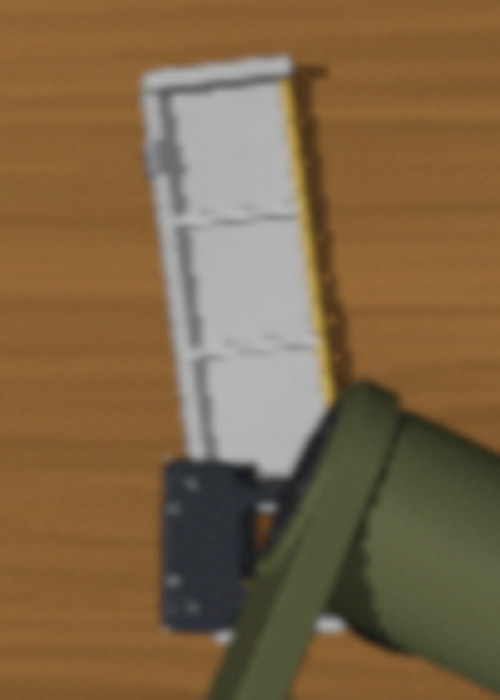

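Square stands correctly: the scene view puts its cap at (0.4465, -0.1756). Next is the slim round bottle.

```bash

python3 -m pendant '[[-0.06,0.3,0,0,0,0,-1],[-0.06,0.33,0,0,0,0,-1],[-0.06,0.33,0,0,0,0,-1],[-0.06,0.33,0,0,0,0,-1],[-0.06,0.33,0,0,0,0,-1],[-0.06,0.33,0,0,0,0,-1],[-0.06,0.3,0,0,0,0,-1],[-0.06,0.17,0,0,0,0,-1],[0,0,0,0,0,0,-1],[0,0,0,0,0,0,-1]]'
python3 - <<'E'
from h import *
plan(.507,.1125,.134,np.pi-.018)
w=cam("wrist"); cv2.imwrite("pics/w8.png",w["image"][:,:,::-1])
E
```

```text
time_s: 9.45
ee_pos: [0.5073, 0.1133, 0.2996]
eef_rot: [-3.141, -0.002, 3.125]
force: [0.1, -0.2, 0.4]
grip_width: 0.0939
t 9.45 pos [0.5073 0.1133 0.2996] rot [-3.1411e+00 -2.0000e-03  3.1249e+00] w 0.0939 F [ 0.13 -0.15  0.36]
turn z total (units) 0.003 then shift x,y,z units [ 0.003 -0.006  1.38 ] min rows 4.0
```

View pics/w8.png

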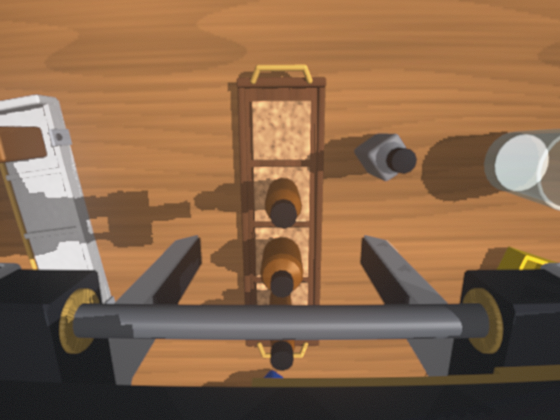

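```bash
python3 - <<'E'
from h import *
w=cam("wrist")
for n,uv,z in (("round",(283,214),.121),("squat",(282,284),.099)): print(n,plane(w,uv,z).round(4))
E
python3 -m pendant '[[0,0,0.1,0,0,0,-1],[0,0,0.2,0,0,0,-1],[0,0,0.25,0,0,0,-1],[0,0,0.25,0,0,0,-1],[0,0,0.25,0,0,0,-1],[0,0,0.2,0,0,0,-1],[0,0,0.13,0,0,0,-1],[0,0,0,0,0,0,-0.3],[0,0,0,0,0,0,0],[0,0,0,0,0,0,0]]' 12
python3 -m pendant '[[0,0,0,0,0,0,0.3],[0,0,0,0,0,0,0.6],[0,0,0,0,0,0,1],[0,0,0,0,0,0,1],[0,0,0,0,0,0,1],[0,0,0,0,0,0,1],[0,0,0,0,0,0,1]]' 12
python3 - <<'E'
from h import *
plan(.507,.1125,.134,np.pi-.018)
w=cam("wrist"); cv2.imwrite("pics/w9.png",w["image"][:,:,::-1])
E
```

```text
round [[0.5053 0.1138 0.121 ]]
squat [[0.5797 0.1117 0.099 ]]
time_s: 10.38
ee_pos: [0.508, 0.112, 0.1364]
eef_rot: [3.141, 0.002, 3.121]
force: [-0.7, -0.1, 1.1]
grip_width: 0.0776
time_s: 10.97
ee_pos: [0.5075, 0.1126, 0.1352]
eef_rot: [3.142, 0.0, 3.121]
force: [-0.9, 0.4, 1.1]
grip_width: 0.0354
t 10.97 pos [0.5075 0.1126 0.1352] rot [3.1415e+00 2.0000e-04 3.1213e+00] w 0.0354 F [-0.88  0.37  1.13]
turn z total (units) -0.004 then shift x,y,z units [ 0.005 -0.001  0.01 ] min rows 0.0
```

View pics/w9.png

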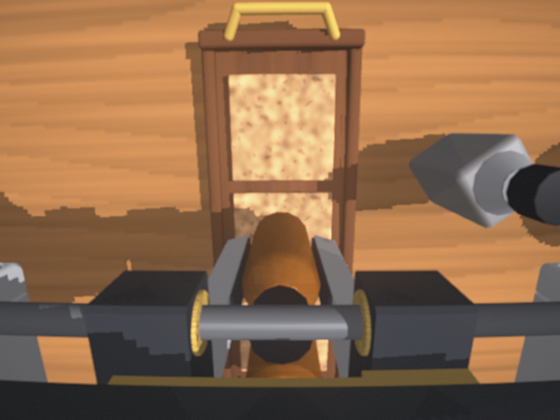

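Slim round bottle gripped at 36 mm. Lift and carry to compartment 2.

```bash

python3 -m pendant '[[0,0,0,0,0,0,1],[0,0,-0.05,0,0,0,1],[0,0,-0.12,0,0,0,1],[0,0,-0.2,0,0,0,1],[0,0,-0.25,0,0,0,1],[0,0,-0.25,0,0,0,1],[0,0,-0.2,0,0,-0.06,1],[0,0,-0.12,0,0,-0.12,1],[0,0,0,0,0,-0.06,1],[0,0,0,0,0,0,1]]' 12
python3 - <<'E'
from h import *
plan(.5155,-.1683,.285,np.pi+.107)
E
```

```text
time_s: 11.85
ee_pos: [0.5075, 0.1125, 0.2791]
eef_rot: [-3.142, 0.002, -3.035]
force: [-0.5, 0.3, -1.2]
grip_width: 0.0353
t 11.85 pos [0.5075 0.1125 0.2791] rot [-3.1416e+00  1.6000e-03 -3.0348e+00] w 0.0353 F [-0.53  0.29 -1.19]
turn z total (units) -0.000 then shift x,y,z units [ 0.184 -2.334 -0.049] min rows 6.7
```

```bash

python3 -m pendant '[[0,-0.05,0,0,0,0,1],[0.02,-0.15,0,0,0,0,1],[0.024,-0.25,0,0,0,0,1],[0.025,-0.3,0,0,0,0,1],[0.025,-0.3,0,0,0,0,1],[0.025,-0.3,0,0,0,0,1],[0.025,-0.3,0,0,0,0,1],[0.02,-0.29,0,0,0,0,1],[0.02,-0.24,0,0,0,0,1],[0,-0.12,0,0,0,0,1]]'
python3 -m pendant '[[0,-0.034,0,0,0,0,1],[0,0,0,0,0,0,1],[0,0,0,0,0,0,1]]'
python3 - <<'E'
from h import *
plan(.5155,-.1683,.132,np.pi+.107)
w=cam("wrist"); cv2.imwrite("pics/w10.png",w["image"][:,:,::-1])
E
```

```text
time_s: 12.68
ee_pos: [0.5139, -0.1675, 0.2772]
eef_rot: [3.141, -0.001, -3.04]
force: [0.2, 0.6, -0.6]
grip_width: 0.0354
time_s: 12.93
ee_pos: [0.515, -0.1673, 0.2777]
eef_rot: [3.141, -0.001, -3.036]
force: [-0.8, 0.8, -0.9]
grip_width: 0.0356
t 12.93 pos [ 0.515  -0.1673  0.2777] rot [ 3.1411e+00 -5.0000e-04 -3.0362e+00] w 0.0356 F [-0.77  0.84 -0.93]
turn z total (units) -0.003 then shift x,y,z units [-0.003 -0.009  1.214] min rows 3.5
```

View pics/w10.png

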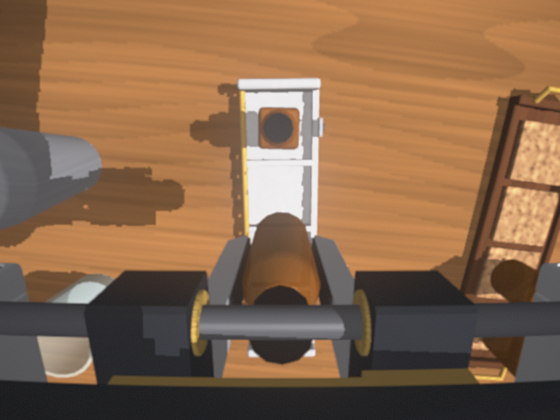

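The square bottle stands centred in compartment 1 at (278,127). Lower the slim round one.

```bash

python3 -m pendant '[[0,-0.008,0.05,0,0,0,1],[0,0,0.12,0,0,0,1],[0,0,0.2,0,0,0,1],[0,0,0.25,0,0,0,1],[0,0,0.25,0,0,0,1],[0,0,0.2,0,0,0,1],[0,0,0.1,0,0,0,1],[0,0,0.02,0,0,0,1],[0,0,0,0,0,0,1],[0,0,0,0,0,0,1]]'
python3 - <<'E'
from h import *
plan(.5155,-.1683,.130,np.pi+.107)
E
```

```text
time_s: 13.82
ee_pos: [0.5157, -0.1692, 0.1365]
eef_rot: [-3.141, 0.002, -3.036]
force: [0.8, 0.4, -0.2]
grip_width: 0.0354
t 13.82 pos [ 0.5157 -0.1692  0.1365] rot [-3.1407e+00  1.7000e-03 -3.0359e+00] w 0.0354 F [ 0.79  0.41 -0.19]
turn z total (units) -0.003 then shift x,y,z units [0.001 0.008 0.054] min rows 0.2
```

```bash

python3 -m pendant '[[0,0,0.018,0,0,0,1],[0,0,0.018,0,0,0,1],[0,0,0.01,0,0,0,1],[0,0,0.005,0,0,0,1],[0,0,0,0,0,0,1],[0,0,0,0,0,0,1]]'
python3 - <<'E'
from h import *
plan(.5155,-.1683,.130,np.pi+.107)
E
```

```text
time_s: 14.32
ee_pos: [0.5153, -0.1693, 0.1301]
eef_rot: [-3.141, 0.001, -3.036]
force: [-3.4, 1.5, 10.0]
grip_width: 0.0359
t 14.32 pos [ 0.5153 -0.1693  0.1301] rot [-3.1412e+00  1.1000e-03 -3.0364e+00] w 0.0359 F [-3.43  1.46  9.97]
turn z total (units) -0.004 then shift x,y,z units [-0.002  0.008  0.001] min rows 0.0
```

Firm contact (10 N). Back off 0.5 mm, release, rise.

```bash

python3 -m pendant '[[0,0,-0.005,0,0,0,1],[0,0,0,0,0,0,0.3],[0,0,0,0,0,0,0],[0,0,0,0,0,0,-0.5],[0,0,0,0,0,0,-1],[0,0,0,0,0,0,-1],[0,0,-0.1,0,0,0,-1],[0,0,-0.25,0,0,0,-1],[0,0,-0.34,0,0,0,-1],[0,0,-0.34,0,0,0,-1]]'
python3 -m pendant '[[0,0,-0.3,0,0,0,-1],[0,0,-0.1,0,0,0.12,-1],[0,0,0,0,0,0.12,-1],[0,0,0,0,0,0,-1]]'
python3 - <<'E'
from h import *
plan(.581,.112,.30,np.pi-.018)
w=cam("wrist"); cv2.imwrite("pics/w11.png",w["image"][:,:,::-1])
s=cam("scene"); crop(s,200,130,400,280,4,"pics/s11.png")
E
```

```text
time_s: 15.15
ee_pos: [0.5146, -0.169, 0.2551]
eef_rot: [3.141, -0.001, -3.036]
force: [0.5, -0.6, 0.1]
grip_width: 0.0855
time_s: 15.48
ee_pos: [0.515, -0.1692, 0.3031]
eef_rot: [-3.141, 0.002, 3.118]
force: [0.2, 0.5, -0.5]
grip_width: 0.0941
t 15.48 pos [ 0.515  -0.1692  0.3031] rot [-3.1407e+00  2.4000e-03  3.1183e+00] w 0.0941 F [ 0.24  0.49 -0.53]
turn z total (units) -0.010 then shift x,y,z units [-0.507  2.353  0.026] min rows 6.9
```

View pics/s11.png

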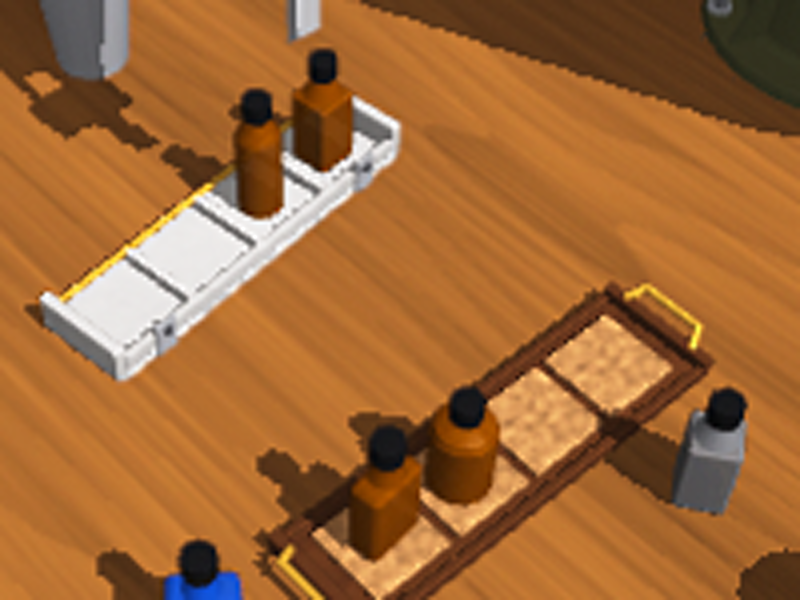

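View pics/w11.png

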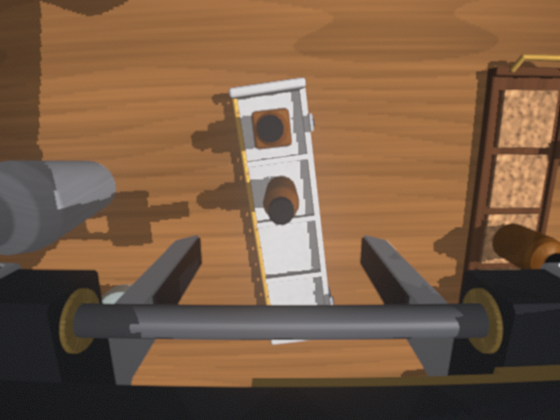

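Both bottles are standing. The wrist view shows the dividers, so I'll cross-check the rack position.

```bash
python3 - <<'E'
from h import *
w=cam("wrist"); crop(w,215,70,345,300,3,"pics/w12.png")
D=np.array([[245,162],[309,155],[256,221],[314,216],[265,276.5],[322,272]])
P=plane(w,D,.02).reshape(3,2,3).mean(1); print(P.round(4))
print("square cap",plane(w,(269,128),.108),"round cap",plane(w,(281,210),.116))
E
python3 -m pendant '[[-0.063,0.3,0,0,0,0,-1],[-0.063,0.33,0,0,0,0,-1],[-0.063,0.33,0,0,0,0,-1],[-0.063,0.33,0,0,0,0,-1],[-0.063,0.33,0,0,0,0,-1],[-0.063,0.33,0,0,0,0,-1],[-0.063,0.27,0,0,0,0,-1],[-0.063,0.13,0.02,0,0,0,-1],[0,0,0,0,0,0,-1],[0,0,0,0,0,0,-1]]'
python3 - <<'E'
from h import *
plan(.581,.112,.131,np.pi-.018)
w=cam("wrist"); cv2.imwrite("pics/w13.png",w["image"][:,:,::-1])
E
```

```text
[[ 0.4757 -0.1731  0.02  ]
 [ 0.5449 -0.1652  0.02  ]
 [ 0.6152 -0.156   0.02  ]]
square cap [[ 0.44343374 -0.17798283  0.108     ]] round cap [[ 0.51129355 -0.16929061  0.116     ]]
time_s: 16.47
ee_pos: [0.5811, 0.1119, 0.2979]
eef_rot: [-3.141, -0.002, 3.124]
force: [-0.2, 0.4, -0.6]
grip_width: 0.0941
t 16.47 pos [0.5811 0.1119 0.2979] rot [-3.1412e+00 -1.8000e-03  3.1238e+00] w 0.0941 F [-0.22  0.45 -0.55]
turn z total (units) 0.000 then shift x,y,z units [1.000e-03 1.000e-03 1.391e+00] min rows 4.0
```

View pics/w12.png

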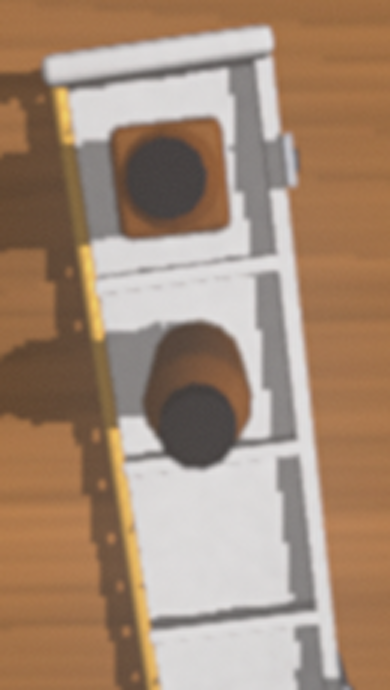

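View pics/w13.png

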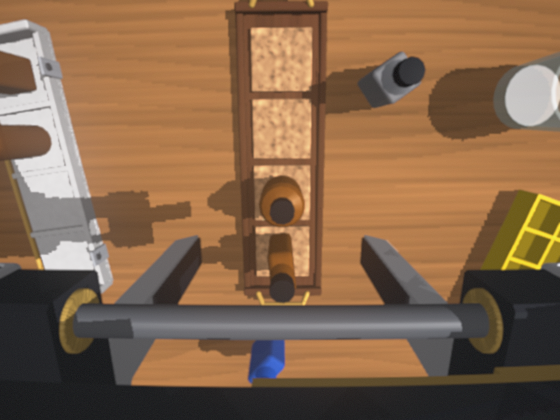

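Placed bottles are central within about 5 mm of the measured dividers. Now the squat bottle, cap at (282,210).

```bash

python3 -m pendant '[[0,0,0.1,0,0,0,-1],[0,0,0.2,0,0,0,-1],[0,0,0.25,0,0,0,-1],[0,0,0.25,0,0,0,-1],[0,0,0.25,0,0,0,-1],[0,0,0.2,0,0,0,-1],[0,0,0.14,0,0,0,-1],[0,0,0,0,0,0,-0.3],[0,0,0,0,0,0,0],[0,0,0,0,0,0,0]]' 12
python3 -m pendant '[[0,0,0,0,0,0,0.3],[0,0,0,0,0,0,0.6],[0,0,0,0,0,0,1],[0,0,0,0,0,0,1],[0,0,0,0,0,0,1],[0,0,0,0,0,0,1],[0,0,0,0,0,0,1]]' 12
python3 - <<'E'
from h import *
plan(.582,.112,.131,np.pi-.018)
w=cam("wrist"); cv2.imwrite("pics/w14.png",w["image"][:,:,::-1])
E
```

```text
time_s: 17.35
ee_pos: [0.5816, 0.1109, 0.1332]
eef_rot: [3.141, 0.001, 3.121]
force: [0.3, -0.1, 1.0]
grip_width: 0.0773
time_s: 17.93
ee_pos: [0.5814, 0.1116, 0.1324]
eef_rot: [3.141, 0.001, 3.121]
force: [-1.8, 0.6, 4.7]
grip_width: 0.0457
t 17.93 pos [0.5814 0.1116 0.1324] rot [3.1414e+00 5.0000e-04 3.1212e+00] w 0.0457 F [-1.77  0.59  4.73]
turn z total (units) -0.004 then shift x,y,z units [-0.005  0.004  0.012] min rows 0.0
```

View pics/w14.png

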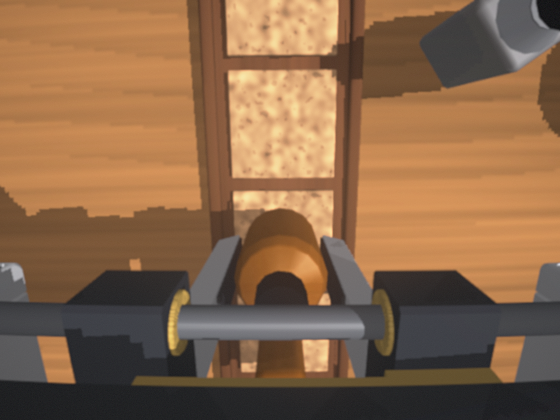

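Gripped at 46 mm. Lift and carry to compartment 3.

```bash

python3 -m pendant '[[0,0,0,0,0,0,1],[0,0,-0.05,0,0,0,1],[0,0,-0.12,0,0,0,1],[0,0,-0.2,0,0,0,1],[0,0,-0.25,0,0,0,1],[0,0,-0.25,0,0,0,1],[0,0,-0.2,0,0,-0.06,1],[0,0,-0.12,0,0,-0.12,1],[0,0,0,0,0,-0.06,1],[0,0,0,0,0,0,1]]' 12
python3 - <<'E'
from h import *
plan(.585,-.1607,.28,np.pi+.107)
E
```

```text
time_s: 18.82
ee_pos: [0.5813, 0.1115, 0.2758]
eef_rot: [-3.142, 0.001, -3.035]
force: [0.2, 0.4, -1.5]
grip_width: 0.0453
t 18.82 pos [0.5813 0.1115 0.2758] rot [-3.1415e+00  1.4000e-03 -3.0348e+00] w 0.0453 F [ 0.18  0.38 -1.47]
turn z total (units) -0.000 then shift x,y,z units [ 0.212 -2.258 -0.035] min rows 6.5
```

```bash

python3 -m pendant '[[0,-0.05,0,0,0,0,1],[0.02,-0.15,0,0,0,0,1],[0.027,-0.25,0,0,0,0,1],[0.03,-0.3,0,0,0,0,1],[0.03,-0.3,0,0,0,0,1],[0.03,-0.3,0,0,0,0,1],[0.03,-0.3,0,0,0,0,1],[0.025,-0.27,0,0,0,0,1],[0.02,-0.2,0,0,0,0,1],[0,-0.1,0,0,0,0,1]]'
python3 -m pendant '[[0,-0.034,0,0,0,0,1],[0,0,0,0,0,0,1],[0,0,0,0,0,0,1]]'
python3 - <<'E'
from h import *
plan(.585,-.1607,.131,np.pi+.107)
w=cam("wrist"); cv2.imwrite("pics/w15.png",w["image"][:,:,::-1])
E
```

```text
time_s: 19.65
ee_pos: [0.5833, -0.1593, 0.2739]
eef_rot: [3.141, -0.002, -3.04]
force: [-1.3, 0.2, -1.3]
grip_width: 0.0455
time_s: 19.9
ee_pos: [0.5845, -0.1591, 0.2745]
eef_rot: [3.141, -0.0, -3.036]
force: [-0.4, -0.0, -1.4]
grip_width: 0.0454
t 19.90 pos [ 0.5845 -0.1591  0.2745] rot [ 3.1411e+00 -5.0000e-04 -3.0359e+00] w 0.0454 F [-0.36 -0.04 -1.4 ]
turn z total (units) -0.003 then shift x,y,z units [-0.003 -0.014  1.196] min rows 3.4
```

View pics/w15.png

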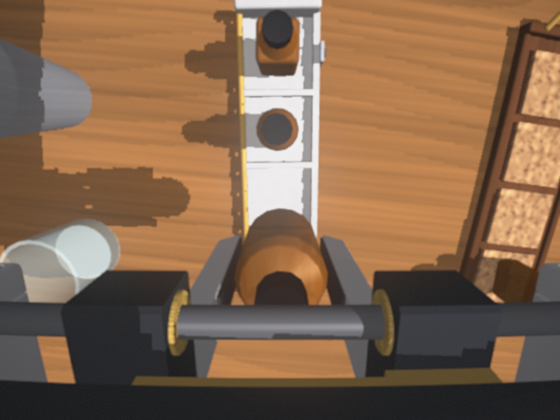

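Slim round bottle is centred between the dividers (rows 93 and 162). Lower the squat bottle.

```bash

python3 -m pendant '[[0,-0.012,0.05,0,0,0,1],[0,0,0.12,0,0,0,1],[0,0,0.2,0,0,0,1],[0,0,0.25,0,0,0,1],[0,0,0.25,0,0,0,1],[0,0,0.2,0,0,0,1],[0,0,0.1,0,0,0,1],[0,0,0.02,0,0,0,1],[0,0,0,0,0,0,1],[0,0,0,0,0,0,1]]'
python3 - <<'E'
from h import *
plan(.585,-.1607,.1275,np.pi+.107)
E
```

```text
time_s: 20.78
ee_pos: [0.5852, -0.1615, 0.1335]
eef_rot: [-3.141, 0.002, -3.036]
force: [-0.2, -0.5, -1.0]
grip_width: 0.0454
t 20.78 pos [ 0.5852 -0.1615  0.1335] rot [-3.1407e+00  1.9000e-03 -3.0360e+00] w 0.0454 F [-0.23 -0.53 -1.04]
turn z total (units) -0.003 then shift x,y,z units [0.001 0.007 0.05 ] min rows 0.1
```

```bash

python3 -m pendant '[[0,0,0.018,0,0,0,1],[0,0,0.015,0,0,0,1],[0,0,0.008,0,0,0,1],[0,0,0.004,0,0,0,1],[0,0,0,0,0,0,1],[0,0,0,0,0,0,1]]'
python3 - <<'E'
from h import *
plan(.585,-.1607,.1275,np.pi+.107)
E
```

```text
time_s: 21.28
ee_pos: [0.5848, -0.1617, 0.1274]
eef_rot: [-3.141, 0.001, -3.036]
force: [-2.9, 0.9, 6.3]
grip_width: 0.045
t 21.28 pos [ 0.5848 -0.1617  0.1274] rot [-3.1413e+00  8.0000e-04 -3.0364e+00] w 0.0450 F [-2.87  0.94  6.28]
turn z total (units) -0.003 then shift x,y,z units [-0.003  0.008 -0.001] min rows 0.0
```

```bash

python3 -m pendant '[[0,0,-0.003,0,0,0,1],[0,0,0,0,0,0,0.3],[0,0,0,0,0,0,0],[0,0,0,0,0,0,-0.5],[0,0,0,0,0,0,-1],[0,0,0,0,0,0,-1],[0,0,-0.1,0,0,0,-1],[0,0,-0.25,0,0,0,-1],[0,0,-0.34,0,0,0,-1],[0,0,-0.34,0,0,0,-1]]'
python3 -m pendant '[[0,0,-0.3,0,0,0,-1],[0,0,-0.1,0,0,0.12,-1],[0,0,0,0,0,0.12,-1],[0,0,0,0,0,0,-1]]'
python3 - <<'E'
from h import *
plan(.6503,.110,.30,np.pi-.018)
w=cam("wrist"); cv2.imwrite("pics/w16.png",w["image"][:,:,::-1])
s=cam("scene"); crop(s,200,130,400,280,4,"pics/s16.png"); t=cam("top");crop(t,215,180,275,230,10,"pics/t16.png")
E
```

```text
time_s: 22.12
ee_pos: [0.5841, -0.1615, 0.2524]
eef_rot: [3.141, -0.001, -3.036]
force: [0.8, 0.4, 0.7]
grip_width: 0.0901
time_s: 22.45
ee_pos: [0.5845, -0.1616, 0.3005]
eef_rot: [-3.141, 0.002, 3.118]
force: [0.3, -0.6, -0.7]
grip_width: 0.0939
t 22.45 pos [ 0.5845 -0.1616  0.3005] rot [-3.1408e+00  2.4000e-03  3.1182e+00] w 0.0939 F [ 0.34 -0.56 -0.65]
turn z total (units) -0.010 then shift x,y,z units [-0.507  2.273  0.005] min rows 6.7
```

View pics/s16.png

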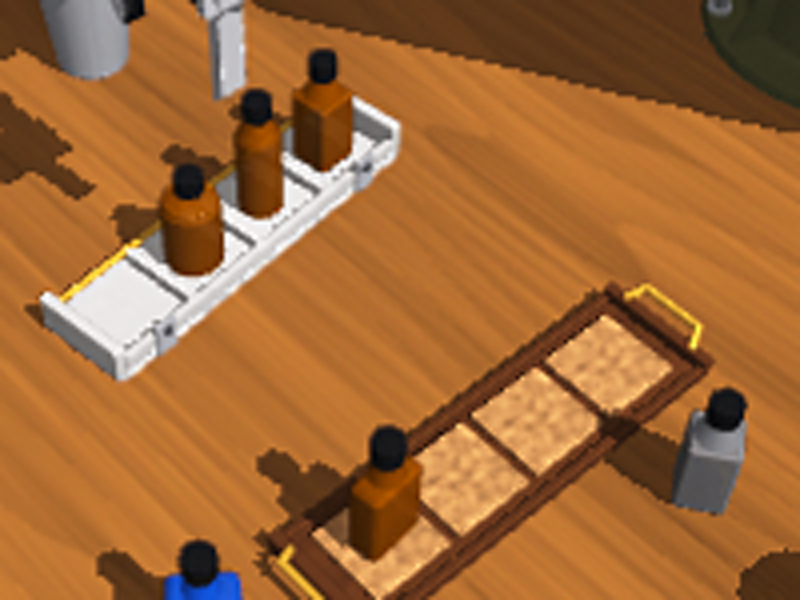

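View pics/w16.png

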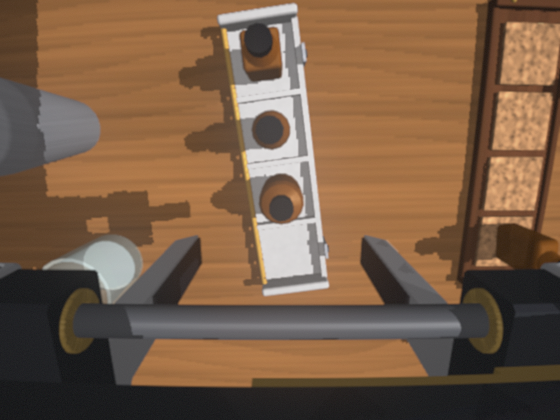

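View pics/t16.png

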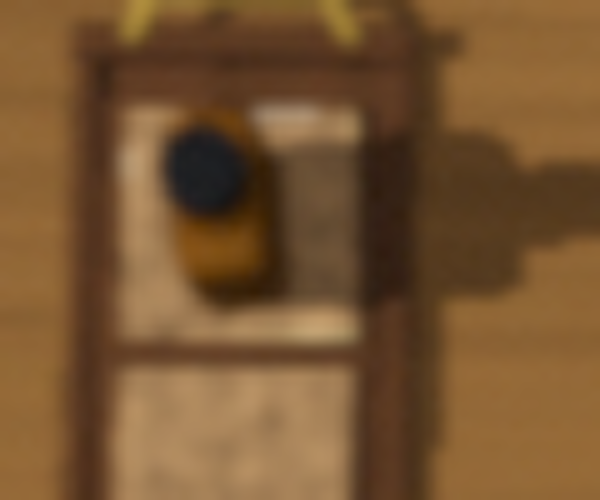

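Three bottles are standing in compartments 1–3. Next the flask, with a look at its yaw from above first.

```bash

python3 -m pendant '[[-0.063,0.3,0,0,0,0,-1],[-0.063,0.33,0,0,0,0,-1],[-0.063,0.33,0,0,0,0,-1],[-0.063,0.33,0,0,0,0,-1],[-0.063,0.33,0,0,0,0,-1],[-0.063,0.33,0,0,0,0,-1],[-0.063,0.22,0,0,0,0,-1],[-0.063,0.1,0,0,0,0,-1],[0,0,0,0,0,0,-1],[0,0,0,0,0,0,-1]]'
python3 - <<'E'
from h import *
plan(.6503,.110,.134,np.pi-.018)
w=cam("wrist"); crop(w,200,140,360,260,5,"pics/w17.png")
E
```

```text
time_s: 23.43
ee_pos: [0.6505, 0.1098, 0.2976]
eef_rot: [-3.141, -0.002, 3.123]
force: [0.0, -0.1, -0.2]
grip_width: 0.0941
t 23.43 pos [0.6505 0.1098 0.2976] rot [-3.1413e+00 -1.6000e-03  3.1234e+00] w 0.0941 F [ 0.04 -0.14 -0.17]
turn z total (units) -0.000 then shift x,y,z units [1.000e-03 2.000e-03 1.364e+00] min rows 3.9
```

View pics/w17.png

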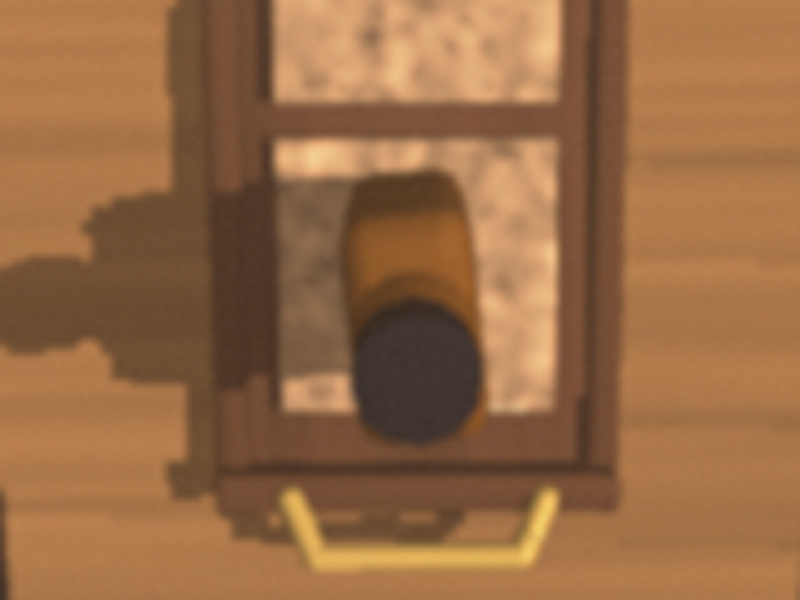

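The flask's edges are turned about 0.1 rad from the tool, so turn the tool to match. Then descend and grip.

```bash

python3 -m pendant '[[0,0,0.1,0,0,-0.09,-1],[0,0,0.2,0,0,-0.08,-1],[0,0,0.25,0,0,0,-1],[0,0,0.25,0,0,0,-1],[0,0,0.25,0,0,0,-1],[0,0,0.2,0,0,0,-1],[0,0,0.11,0,0,0,-1],[0,0,0,0,0,0,-0.3],[0,0,0,0,0,0,0],[0,0,0,0,0,0,0]]' 12
python3 -m pendant '[[0,0,0,0,0,0,0.3],[0,0,0,0,0,0,0.6],[0,0,0,0,0,0,1],[0,0,0,0,0,0,1],[0,0,0,0,0,0,1],[0,0,0,0,0,0,1],[0,0,0,0,0,0,1],[0,0,0,0,0,0,1]]' 12
python3 - <<'E'
from h import *
plan(.6503,.110,.134,np.pi+.107)
w=cam("wrist"); cv2.imwrite("pics/w18.png",w["image"][:,:,::-1])
E
```

```text
time_s: 24.32
ee_pos: [0.6512, 0.1092, 0.1374]
eef_rot: [3.142, 0.003, -3.073]
force: [-0.1, -0.4, 0.6]
grip_width: 0.0772
time_s: 24.98
ee_pos: [0.6506, 0.1096, 0.1354]
eef_rot: [3.141, 0.0, -3.073]
force: [-0.7, 1.1, 0.7]
grip_width: 0.026
t 24.98 pos [0.6506 0.1096 0.1354] rot [ 3.1415  0.     -3.0729] w 0.0260 F [-0.72  1.14  0.7 ]
turn z total (units) -0.073 then shift x,y,z units [0.002 0.004 0.012] min rows 0.0
```

View pics/w18.png

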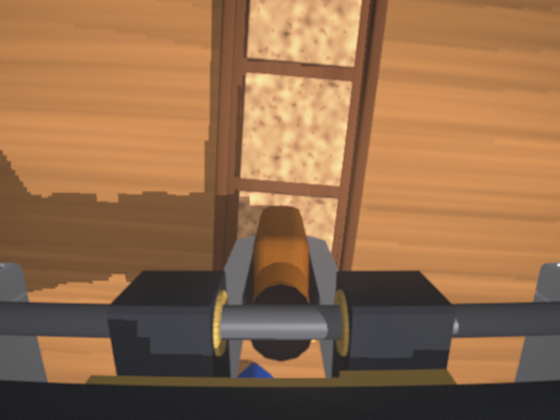

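Flask gripped squarely at 26 mm. Lift and carry to compartment 4.

```bash

python3 -m pendant '[[0,0,0,0,0,0,1],[0,0,-0.05,0,0,0,1],[0,0,-0.12,0,0,0,1],[0,0,-0.2,0,0,0,1],[0,0,-0.25,0,0,0,1],[0,0,-0.25,0,0,0,1],[0,0,-0.2,0,0,-0.03,1],[0,0,-0.12,0,0,-0.04,1],[0,0,0,0,0,0,1],[0,0,0,0,0,0,1]]' 12
python3 - <<'E'
from h import *
plan(.657,-.153,.28,np.pi+.107)
E
```

```text
time_s: 25.87
ee_pos: [0.6505, 0.1095, 0.2783]
eef_rot: [-3.142, 0.001, -3.037]
force: [-0.7, 0.7, -2.5]
grip_width: 0.0258
t 25.87 pos [0.6505 0.1095 0.2783] rot [-3.1415e+00  7.0000e-04 -3.0369e+00] w 0.0258 F [-0.74  0.72 -2.51]
turn z total (units) -0.004 then shift x,y,z units [ 0.18  -2.18  -0.014] min rows 6.3
```

```bash

python3 -m pendant '[[0,-0.05,0,0,0,0,1],[0.02,-0.15,0,0,0,0,1],[0.022,-0.25,0,0,0,0,1],[0.025,-0.3,0,0,0,0,1],[0.025,-0.3,0,0,0,0,1],[0.025,-0.3,0,0,0,0,1],[0.025,-0.3,0,0,0,0,1],[0.02,-0.25,0,0,0,0,1],[0.02,-0.17,0,0,0,0,1],[0,-0.09,0,0,0,0,1]]'
python3 -m pendant '[[0,-0.03,0,0,0,0,1],[0,0,0,0,0,0,1],[0,0,0,0,0,0,1]]'
python3 - <<'E'
from h import *
plan(.657,-.153,.132,np.pi+.107)
w=cam("wrist"); cv2.imwrite("pics/w19.png",w["image"][:,:,::-1])
E
```

```text
time_s: 26.7
ee_pos: [0.6554, -0.1537, 0.2762]
eef_rot: [3.141, -0.003, -3.039]
force: [0.1, -0.8, -0.9]
grip_width: 0.0259
time_s: 26.95
ee_pos: [0.6566, -0.153, 0.2776]
eef_rot: [3.141, -0.001, -3.036]
force: [0.1, -0.0, -1.9]
grip_width: 0.0259
t 26.95 pos [ 0.6566 -0.153   0.2776] rot [ 3.1411e+00 -7.0000e-04 -3.0356e+00] w 0.0259 F [ 0.12 -0.02 -1.93]
turn z total (units) -0.002 then shift x,y,z units [-0.004 -0.     1.214] min rows 3.5
```

View pics/w19.png

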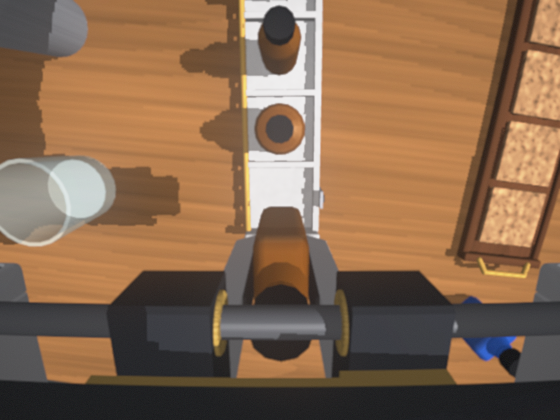

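Squat is centred between its dividers (rows 93 and 163). Lower the flask.

```bash

python3 -m pendant '[[0,0,0.05,0,0,0,1],[0,0,0.12,0,0,0,1],[0,0,0.2,0,0,0,1],[0,0,0.25,0,0,0,1],[0,0,0.25,0,0,0,1],[0,0,0.2,0,0,0,1],[0,0,0.1,0,0,0,1],[0,0,0.02,0,0,0,1],[0,0,0,0,0,0,1],[0,0,0,0,0,0,1]]'
python3 - <<'E'
from h import *
plan(.657,-.153,.1304,np.pi+.107)
E
```

```text
time_s: 27.83
ee_pos: [0.6571, -0.154, 0.1371]
eef_rot: [-3.141, 0.002, -3.036]
force: [-0.2, -0.9, -0.6]
grip_width: 0.0257
t 27.83 pos [ 0.6571 -0.154   0.1371] rot [-3.1407e+00  2.1000e-03 -3.0360e+00] w 0.0257 F [-0.23 -0.88 -0.62]
turn z total (units) -0.003 then shift x,y,z units [-0.     0.009  0.056] min rows 0.2
```

```bash

python3 -m pendant '[[0,0,0.018,0,0,0,1],[0,0,0.016,0,0,0,1],[0,0,0.01,0,0,0,1],[0,0,0.004,0,0,0,1],[0,0,0,0,0,0,1],[0,0,0,0,0,0,1]]'
python3 - <<'E'
from h import *
plan(.657,-.153,.1304,np.pi+.107)
E
```

```text
time_s: 28.33
ee_pos: [0.6566, -0.1542, 0.1304]
eef_rot: [-3.141, 0.001, -3.036]
force: [-1.4, 0.5, 5.8]
grip_width: 0.026
t 28.33 pos [ 0.6566 -0.1542  0.1304] rot [-3.1413e+00  8.0000e-04 -3.0364e+00] w 0.0260 F [-1.38  0.47  5.8 ]
turn z total (units) -0.003 then shift x,y,z units [-0.004  0.01  -0.   ] min rows 0.0
```

```bash

python3 -m pendant '[[0,0,-0.003,0,0,0,1],[0,0,0,0,0,0,0.3],[0,0,0,0,0,0,0],[0,0,0,0,0,0,-0.5],[0,0,0,0,0,0,-1],[0,0,0,0,0,0,-1],[0,0,-0.1,0,0,0,-1],[0,0,-0.25,0,0,0,-1],[0,0,-0.34,0,0,0,-1],[0,0,-0.34,0,0,0,-1]]'
python3 -m pendant '[[0,0,-0.3,0,0,0,-1],[0,0,-0.2,0,0,0,-1],[0.06,0.3,0,0,0,0,-1],[0.06,0.3,0,0,0,0,-1],[0.06,0.3,0,0,0,0,-1],[0.06,0.3,0,0,0,0,-1],[0.06,0.3,0,0,0,0,-1],[0.06,0.3,0,0,0,0,-1],[0.06,0.3,0,0,0,0,-1],[0.06,0.3,0,0,0,0,-1]]'
python3 -m pendant '[[0.1,0.2,0,0,0,0,-1],[0.1,0.2,0,0,0,0,-1],[0,0,0,0,0,0,-1],[0,0,0,0,0,0,-1],[0,0,0,0,0,0,-1],[0,0,0,0,0,0,-1]]'
python3 - <<'E'
from h import *
t=cam("top");s=cam("scene")
crop(s,200,130,400,280,4,"pics/s20.png"); cv2.imwrite("pics/t20.png",t["image"][:,:,::-1]); crop(t,290,170,390,310,5,"pics/t20c.png"); cv2.imwrite("pics/s20f.png",s["image"][:,:,::-1])
o=ctrl.get_obs(); print(o["force"],o["ee_pos"],o["grip_width"])
E
```

```text
time_s: 29.17
ee_pos: [0.656, -0.154, 0.2554]
eef_rot: [3.141, -0.001, -3.036]
force: [0.2, -0.2, 0.5]
grip_width: 0.0825
time_s: 30.0
ee_pos: [0.568, 0.1277, 0.3148]
eef_rot: [3.142, 0.001, -3.036]
force: [1.5, 0.9, 0.6]
grip_width: 0.094
time_s: 30.5
ee_pos: [0.5405, 0.1705, 0.3138]
eef_rot: [-3.141, 0.0, -3.037]
force: [-0.6, 0.4, 0.2]
grip_width: 0.0943
[1.20313973 0.96314469 0.82239265] [0.54046744 0.17051488 0.31357777] 0.09385851559579526
```

View pics/s20f.png

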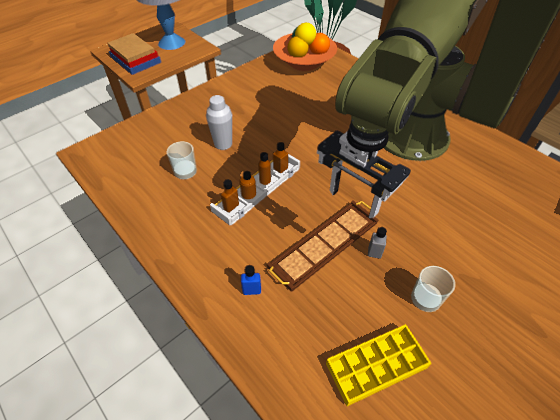

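View pics/t20.png

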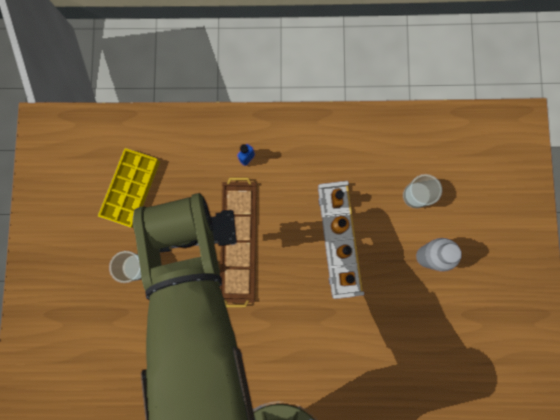

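View pics/t20c.png

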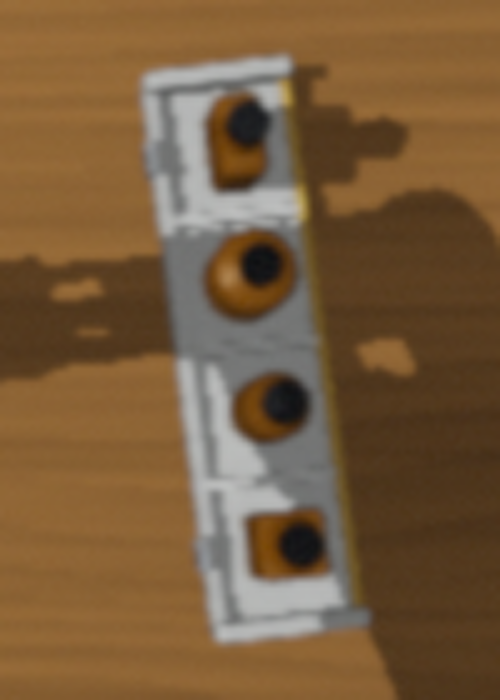

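All four are upright, one per compartment. I'll do a numeric check before handing in.

```bash
python3 - <<'E'
from h import *
t=cam("top"); s=cam("scene")
A=np.array([[302,546],[286,402],[262,264],[249,123]])/5+[290,170]
def cl(d,b):
    x0,y0,x1,y1=b; m=(d["image"].max(2)<45).astype(np.uint8); M=np.zeros_like(m); M[y0:y1,x0:x1]=m[y0:y1,x0:x1]
    k,l,st,c=cv2.connectedComponentsWithStats(M); return [c[i] for i in range(1,k) if st[i,4]>25]
B=np.array(sorted(cl(s,(220,138,292,192)),key=lambda c:c[1])); print(B.round(1))
P=tri(t,A,s,B[:4]); print(P.round(4))
c,a=np.array([.550,-.165]),.107
d=P[:,:2]-c; print((d@np.array([[np.cos(a),-np.sin(a)],[np.sin(a),np.cos(a)]])).round(4))
E
```

```text
[[280.1 146. ]
 [263.5 156.1]
 [246.8 174.9]
 [227.4 183.9]]
[[ 4.431e-01 -1.803e-01  9.530e-02  7.000e-04]
 [ 5.144e-01 -1.727e-01  1.042e-01  4.000e-04]
 [ 5.859e-01 -1.645e-01  8.240e-02  1.200e-03]
 [ 6.568e-01 -1.575e-01  1.013e-01  4.000e-04]]
[[-0.1079 -0.0038]
 [-0.0363 -0.0039]
 [ 0.0358 -0.0033]
 [ 0.107  -0.004 ]]
```

Each bottle is within 1 mm along and 4 mm across its compartment centre (the limit is 20 mm), and cap heights fit bottles standing on the rack floor. Handing in.

```bash
python3 -c "
from station import hand_in
print(hand_in())"
```

```text
the job is handed in; nothing more can be done
None
```

I moved all four bottles into the rack in their original order from the robot's end: square, slim round, squat, flask. Each was lowered until I felt the rack floor (3–10 N), then released. The job took about 31 s of the 115 s and is handed in; no verdict is reported.

**Position:** a final two-camera check put every cap within about 1 mm along the rack and 4 mm across from its compartment centre, against a 20 mm limit.

**Standing:** cap heights of 82–104 mm fit bottles standing on the rack floor. The last pictures show all four upright and released.

**Other objects:** the shaker, tumblers, ice tray and look-alikes appear unmoved in those pictures. I judged this by eye and did not measure it.

**Disagreement:** the camera views differed on the rack's position by up to about 8 mm, and I used a value between them. The touchdown forces and the final check both fit that value.

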